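# Lock up the lacquer chest with the square key

### The job

Lock up the lacquer chest for the night: shut its lid, push the square T-key from the wooden tool block all the way down into the recessed socket in the lid and turn it a quarter turn clockwise to its stop. Then take the key out and put it back standing upright in one of the holes of the tool block. Leave the brush, the lacquer tin and the glass baubles as they are.

Things in the scene. Friction and masses are not known exactly. Their poses are not given: they have to be found in the camera images.
- lid (a joint): opening angle of the chest's blue steel lid, rad: 0 = shut on its stop (lid level), growing as the free front edge rises; at most 1.2. It starts between 0.45 and 0.85. The hinge runs along the chest's far (+x) top edge. It is stiff: the lid stays where it is left, and a downward push of 3 to 8 N on its middle shuts it
- lock (a joint): angle of the brass lock rotor in the lid, rad: 0 = open (its white mark points to the chest's -y, to the lid's white dot), pi/2 = locked, at its stop (mark to the front, -x, to the red dot). It grows clockwise seen from above, starts between 0 and 0.2, and 0.12 N m of friction keeps it where it is left. A cam inside turns with it and holds the lid down when locked
- chest: blue steel chest, fixed to the bench, 200 (x) x 280 (y) x 112 mm high without its lid, jars inside. Origin: centre of its underside; x from the front (robot) side to the hinge side, z up; its yaw varies. The lid overhangs it by 3 mm at the front and sides; its top lies 116 mm above the bench when shut
- lid_press (a point): point in the middle of the lid's top face, 100 mm from the hinge line towards the front edge (the free edge is 203 mm from it); it moves with the lid. Frame: as the chest's when the lid is shut, tilting with it (z is the lid's outward normal)
- lid_hinge (a point): point on the lid's hinge line at the middle of its length, in the plane of the lid's underside, 112 mm above the bench, at the chest's +100 mm x
- socket (a point): mouth of the square socket: centre of the 38 mm brass rotor's face, 150 mm from the hinge line, midway along it. Lid shut, it is 112 mm above the bench, 4 mm below the lid's top and 7 below the top of the steel ring round it (60 mm outside, 44 inside). Socket 14 x 14 mm, 20 mm deep, edges bevelled 2.5 mm. Frame turns with the rotor: z up the axis, x, y parallel to the square's sides
- key: loose T-key, 220 g: steel bit 12 x 12 mm square, 34 mm long (lowest 3 mm tapered to 9 mm); round collar 32 mm wide, 34 to 40 mm from the tip; 12 mm round shank; red crossbar 84 x 16 x 16 mm, its middle 103 mm above the tip. Origin: centre of the tip; z up the shank, x along the crossbar; the square's sides are parallel to x and y. It hangs by its collar in the block, tip 26 mm above the bench
- key_bar (a point): middle of the key's red crossbar, 103 mm above its tip: grasp here from above, across the 16 mm bar
- key_tip (a point): centre of the key bit's tip (the key's origin)
- block: wooden tool block fixed to the bench, 200 (x) x 70 (y) x 60 mm high. Origin: centre of its underside, x along its length. Three upright round holes, 22 mm wide, 45 mm deep, at x = -65, 0 and +65 mm, y = 0. The key hangs in one end hole, the brush stands in the other (which is which varies); the middle one is empty
- brush: loose paint brush standing bristles up in the other end hole of the block: 17 mm handle, head 30 mm wide, 160 mm long. Origin: middle of the handle's lower end
- tin: loose closed lacquer tin, 64 mm diameter, 75 mm high, standing near the chest. Origin: centre of its underside
- bauble_a: loose glass bauble, 84 mm diameter, turquoise, resting in a wooden ring on a drying slat. Origin: its centre
- bauble_b: the other bauble on the slat, pink, 84 mm diameter. Origin: its centre
Things that resemble listed ones, but are neither listed nor needed, are in the scene too. What is meant by the key is not turquoise, and is the smaller of those in its own colour.

How it is judged:
By the outcome, as a careful person would: the job done as asked, in the order asked, and still so for the second after the job is handed in, with the robot touching nothing.
It also fails if it takes over 67 s, if anything falls off the work surface, if the arm or the gripper's body presses on something with over 40 N, if the wrist force passes 120 N, or if a joint passes its speed limit or range.

### The arm

A 6-joint arm with a two-finger parallel gripper is mounted at the origin on the work surface. World frame = base frame: x ahead of the robot, y to its left, z up, the work surface at z = 0. Lengths are in mm, angles in rad, forces in N, time in s.
With the tool pointing down it reaches from about 350 to 950 mm from the base axis. Payload 17.4 kg.
Tool frame: the origin (TCP) lies midway between the tips of the shut fingers; the grasp point (between the pads) lies 19 mm behind it; x points along the fingers, y is the direction in which the jaws open and shut, and the axes are right-handed (so a half turn about x gives the same grasp; the last joint's range is limited). The gripper opens to 93 mm and grips with 3 to 60 N. Pads are 15 mm wide; open, the fingers measure 128 mm over their backs; the gripper's body (75 mm by 188 mm) begins 65 mm behind the grasp point.
Start: joints at [-1.268, 0.116, 1.442, -0, 1.584, -0.038], TCP at [225.604, -636.188, 218.646] pointing down, gripper open.
Joint ranges: [-2.83, 2.83], [-0.83, 2.19], [0.07, 2.5], [-1.14, 4.28], [0.01, 3], [-2.97, 2.97]. Speed limits (rad/s): [1.89, 1.89, 2.22, 3.14, 3.14, 3.14].

### API

Orientations are given as a unit quaternion [x, y, z, w].
In Python, from plant import ctrl gives the robot as it stands.
- The arm moves only by the shell command python3 -m crank 'ROWS' [FORCE]. ROWS is JSON, a list of rows, each an object of numbers: "x", "y", "z": the shift along the tool's x, y, z in m; "wx", "wy", "wz": the turn, a rotation vector about the tool's x, y, z in degrees; "jaw": the opening in per cent of the stroke, from 0 (shut) to 100 (fully open). In form: [{"x": .., "y": .., "z": .., "wx": .., "wy": .., "wz": .., "jaw": ..}, ...]. A call has 1 to 5 rows; each row is the pose to reach, as a shift and turn from the pose commanded when the call began, along the tool's axes at that moment; what a row does not reach only later rows make up. A row lasts 1/12 s, in which the tool goes at most 41.7 mm and 7.16 degrees, less where a joint would pass 70% of its speed; a pose out of reach is approached as far as the arm can. A call with a gripper value outside its range is refused whole. The fingers move at their own pace and stop on an object; FORCE is the grip in N (left out, the last holds). Time passes only in rows, so rows that repeat a pose let the fingers close. It gives the time, the measured TCP pose, the force and the opening at its end, in the units of the state.
- ctrl.observe(): the state, without advancing time (a new reading comes with each control period).
- ctrl.grab_frame(name): name is "side" or "top" or "wrist"; returns a dict with "img" (384x512x3 uint8, red, green, blue), "vfov" (degrees; the focal length in pixels is half the picture's height over the tangent of half this angle, whatever the lens; pixels are square), "cx", "cy" (the principal point, pixels), "k1" (the pictures are not rectified: a ray, as slopes to the right and down, at radius r is drawn at 1 + k1 r^2 times it, then the intrinsics apply), "cam_to_world" (4x4, takes a point from camera to world coordinates). Camera axes: x right, y up, looking along -z (the intrinsics and any distortion apply to the point x, -y, -z); pixel columns grow to the right and rows downward; lengths in mm; the calibration is good to about 2 mm. A picture is of the moment at which its call begins. There is no depth.
- ctrl.hand_in(): hands the job in, once; it reports no verdict.
The state is a dict: "clock": time; "joint_positions": joint angles; "dq": joint speeds; "effort": joint torques, N m; "eef_pos": TCP position; "tcp_rot": TCP orientation; "force": force on the tool from outside, world axes, zero at the start; "moment": the same for the moment, N m; "grip_width": opening from 0.0 (shut) to 1.0 (fully open).
Only numpy, scipy, OpenCV 4.12 (cv2) and the standard library are available. Lean on these libraries where they do the work, as an engineer would, in place of code of your own. Each camera call takes 0.05 s, during which the arm holds its last target.

## Working session

There is one attempt and no reset: what is moved stays moved. The work goes in short steps, Python scripts to look and compute and a shell command to move; the robot and the scene stay as the last step left them, time stands still between calls to the robot, and variables do not carry over. Pictures are saved under pics/ and viewed, and the job is handed in when it is done.

```bash
ls; mkdir -p pics; cat > h.py <<'E'
import numpy as np, cv2
from plant import ctrl
from scipy.spatial.transform import Rotation as R
def grab(name,fn):
    f=ctrl.grab_frame(name); im=np.array(f["img"])
    cv2.imwrite("pics/"+fn+".png",im[:,:,::-1])
    np.savez("pics/"+fn+".npz",img=im,vfov=f["vfov"],cx=f["cx"],cy=f["cy"],k1=f["k1"],T=np.array(f["cam_to_world"]))
def load(fn): return dict(np.load("pics/"+fn+".npz"))
def K(f):
    fl=f["img"].shape[0]/2/np.tan(np.radians(f["vfov"])/2)
    return np.array([[fl,0,f["cx"]],[0,fl,f["cy"]],[0,0,1.]]),np.array([f["k1"],0,0,0,0],float)
def ray(f,uv):
    k,d=K(f); p=cv2.undistortPoints(np.array([[uv]],float),k,d)[0,0]
    v=f["T"][:3,:3]@np.array([p[0],-p[1],-1.]); return f["T"][:3,3],v/np.linalg.norm(v)
def atz(f,uv,z):
    o,v=ray(f,uv); return o+v*(z-o[2])/v[2]
def proj(f,P):
    P=np.atleast_2d(np.array(P,float)); k,d=K(f); T=np.linalg.inv(f["T"])
    c=P@T[:3,:3].T+T[:3,3]; c=c*[1,-1,-1]
    return cv2.projectPoints(c,np.zeros(3),np.zeros(3),k,d)[0][:,0]
def tri(*prs):
    A=np.zeros((3,3));b=np.zeros(3);L=[]
    for f,uv in prs:
        o,v=ray(f,uv);M=np.eye(3)-np.outer(v,v);A+=M;b+=M@o;L.append((o,v))
    p=np.linalg.solve(A,b); return p,[np.linalg.norm((np.eye(3)-np.outer(v,v))@(p-o)) for o,v in L]
def st():
    s=ctrl.observe(); Rm=R.from_quat(s["tcp_rot"]).as_matrix()
    print("t",s["clock"],"q",np.round(s["joint_positions"],3),"tcp",np.round(s["eef_pos"],1),"F",np.round(s["force"],1),"M",np.round(s["moment"],2),"g",round(float(s["grip_width"]),3));print(np.round(Rm,4).tolist())
    return s,Rm
def totool(target):
    s=ctrl.observe();Rm=R.from_quat(s["tcp_rot"]).as_matrix()
    return Rm.T@(np.array(target)-np.array(s["eef_pos"]))/1000
np.set_printoptions(suppress=True)
E
python3 - <<'E'
from h import *
for n in("side","top","wrist"):grab(n,n+"0")
st()
for n in("side0","top0","wrist0"):
    f=load(n);print(n,f["vfov"],f["k1"],f["T"].round(2).tolist())
E
```

```text
pics
t 0.15 q [-1.268  0.116  1.442 -0.     1.584 -0.038] tcp [ 225.6 -636.   218.1] F [ 0.2 -0.8 -0.8] M [-0.01  0.02  0.08] g 0.997
[[-0.0003, 0.3342, -0.9425], [0.0008, -0.9425, -0.3342], [-1.0, -0.0008, -0.0]]
side0 52.88352444808793 0.016417473823110776 [[-0.83, 0.39, -0.41, 114.92], [-0.56, -0.57, 0.6, 612.47], [0.0, 0.72, 0.69, 789.54], [0.0, 0.0, 0.0, 1.0]]
top0 47.108780201110264 -0.16992856178053284 [[-0.02, 0.99, -0.14, 328.98], [-1.0, -0.02, -0.02, 2.73], [-0.02, 0.14, 0.99, 1598.81], [0.0, 0.0, 0.0, 1.0]]
wrist0 68.20491066839362 -0.05286339738028995 [[0.33, 0.9, 0.26, 299.28], [-0.94, 0.32, 0.09, -610.5], [-0.0, -0.28, 0.96, 384.08], [0.0, 0.0, 0.0, 1.0]]
```

View pics/side0.png

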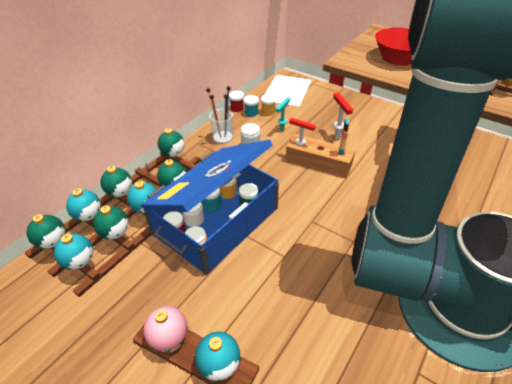

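View pics/top0.png

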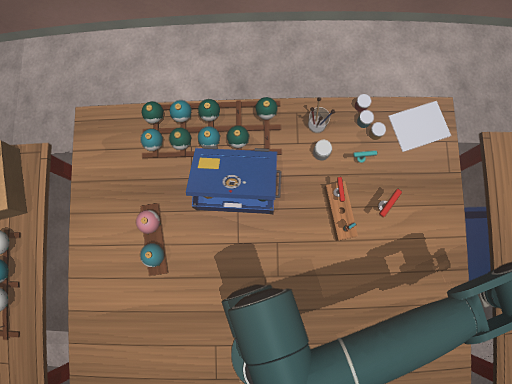

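View pics/wrist0.png

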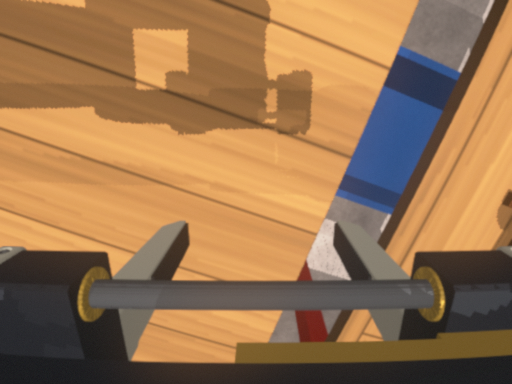

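```bash
python3 - <<'E'
from h import *
f=load("top0")["img"][:,:,::-1]; g=load("side0")["img"][:,:,::-1]
cv2.imwrite("pics/tz.png",cv2.resize(f[140:250,180:410],None,fx=3.4,fy=3.4,interpolation=cv2.INTER_CUBIC))
cv2.imwrite("pics/sz.png",cv2.resize(g[80:270,140:370],None,fx=3.1,fy=3.1,interpolation=cv2.INTER_CUBIC))
E
```

```text
(no output)
```

View pics/tz.png

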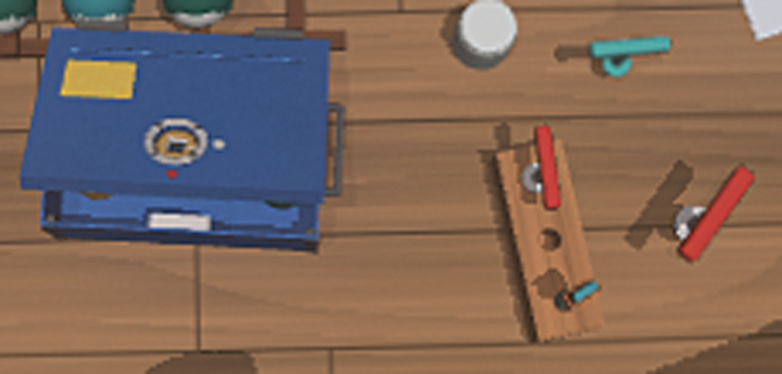

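View pics/sz.png

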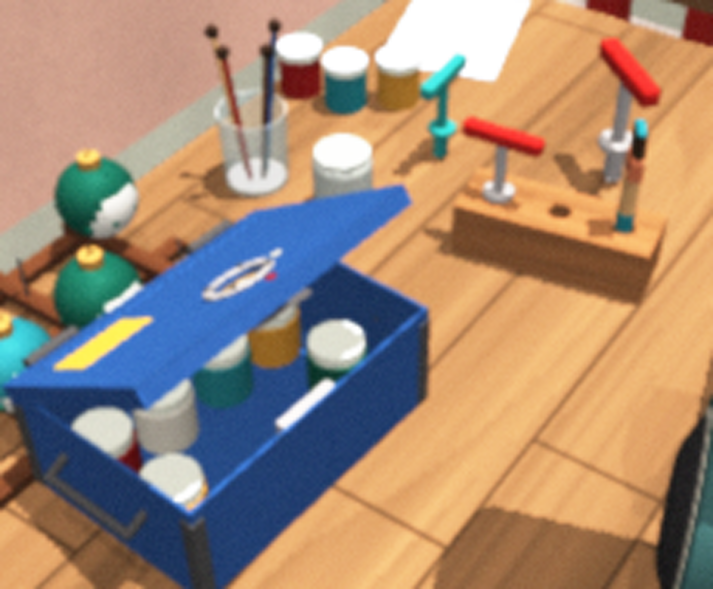

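```bash
python3 - <<'E'
from h import *
t=load("top0");s=load("side0")
Z=lambda a,b:(a/3.4+180,b/3.4+140)
S=lambda a,b:(a/3.1+140,b/3.1+80)
print("bar ends",atz(t,Z(544,128),129+8),atz(t,Z(552,206),137))
print("mid tri",tri((t,Z(548,167)),(s,S(503,136))))
print("midhole",tri((t,Z(550,240)),(s,S(561,211))))
print("block top corners",[atz(t,Z(*p),60).round(0) for p in((498,152),(561,143),(601,330),(540,340))])
print("chest front corners bottom",[atz(t,Z(*p),112).round(0) for p in((42,222),(319,238))])
print("lid corner fl",tri((t,Z(22,186)),(s,S(140,402))))
print("lid corner fr",tri((t,Z(326,203)),(s,S(407,187))))
print("chest corner right", tri((t,Z(319,238)),(s,S(428,312))))
print("chest corner left", tri((t,Z(42,222)),(s,S(190,512))))
print("ring",tri((t,Z(176,141)),(s,S(243,278))))
print("hinge end R",tri((t,Z(328,40)),(s,S(265,212))))
print("hinge end L",tri((t,Z(55,30)),(s,S(12,382))))
print("tin",atz(t,Z(488,25),75))
E
```

```text
bar ends [ 606.22341316 -255.04334406  137.        ] [ 527.66021151 -259.06493668  137.        ]
mid tri (array([ 569.26577558, -258.9458787 ,  124.9269669 ]), [np.float64(0.5612714507306952), np.float64(0.5612714507308291)])
midhole (array([ 503.47079685, -269.75199386,   55.19267965]), [np.float64(0.343338110369432), np.float64(0.3433381103693944)])
block top corners [array([ 596., -219.,   60.]), array([ 604., -286.,   60.]), array([ 408., -318.,   60.]), array([ 399., -254.,   60.])]
chest front corners bottom [array([527., 250., 112.]), array([505., -28., 112.])]
lid corner fl (array([551.30069383, 254.4952021 , 209.98802068]), [np.float64(2.616092089594973), np.float64(2.6160920895950595)])
lid corner fr (array([527.9829063 , -31.61972743, 219.83519609]), [np.float64(3.949737428971738), np.float64(3.949737428971709)])
chest corner right (array([506.4301857 , -28.36379732, 100.07139879]), [np.float64(0.4595814921924267), np.float64(0.45958149219236955)])
chest corner left (array([528.59809532, 251.27380679, 106.31061799]), [np.float64(0.4599212135183521), np.float64(0.4599212135183116)])
ring (array([590.63656711, 106.78999503, 194.03604275]), [np.float64(0.969460266057521), np.float64(0.9694602660576617)])
hinge end R (array([703.39942572, -45.96455416, 110.61184521]), [np.float64(5.259681267317303), np.float64(5.25968126731731)])
hinge end L (array([725.83576403, 236.48530038, 112.26813102]), [np.float64(0.5594915194576339), np.float64(0.5594915194578927)])
tin [ 729.34551177 -212.77330113   75.        ]
```

```bash
python3 -m crank '[{"x":-0.112,"y":-0.245,"z":-0.314,"wx":20},{"x":-0.112,"y":-0.245,"z":-0.314,"wx":20},{"x":-0.112,"y":-0.245,"z":-0.314,"wx":20},{"x":-0.112,"y":-0.245,"z":-0.314,"wx":20},{"x":-0.112,"y":-0.245,"z":-0.314,"wx":20}]' 40
cat >> h.py <<'E'
def plan(target,yawdeg):
    "target TCP pos, tool-down with y axis yaw -> row"
    s=ctrl.observe();Rm=R.from_quat(s["tcp_rot"]).as_matrix()
    a=np.radians(yawdeg);y=np.array([np.cos(a),np.sin(a),0]);x=np.array([0,0,-1.]);Rt=np.column_stack([x,y,np.cross(x,y)])
    d=totool(target);w=np.degrees(R.from_matrix(Rm.T@Rt).as_rotvec())
    print("plan xyz",d.round(4),"w",w.round(2),"rows",round(np.linalg.norm(d)/.0417,1),round(np.linalg.norm(w)/7.16,1))
E
python3 - <<'E'
from h import *
st();plan((440,-300,330),-90)
E
```

```text
t 0.15 q [-1.268  0.116  1.442 -0.     1.584 -0.038] tcp [ 225.6 -636.   218.1] F [ 0.2 -0.8 -0.8] M [-0.01  0.02  0.08] g 0.997
[[-0.0003, 0.3342, -0.9425], [0.0008, -0.9425, -0.3342], [-1.0, -0.0008, -0.0]]
plan xyz [-0.1117 -0.2451 -0.3144] w [19.53  0.01  0.05] rows 9.9 2.7validation failed for argument at $[0]...
```

```bash
python3 -m crank '[{"x":-0.112,"y":-0.245,"z":-0.314,"wx":20,"wy":0,"wz":0,"jaw":100},{"x":-0.112,"y":-0.245,"z":-0.314,"wx":20,"wy":0,"wz":0,"jaw":100},{"x":-0.112,"y":-0.245,"z":-0.314,"wx":20,"wy":0,"wz":0,"jaw":100},{"x":-0.112,"y":-0.245,"z":-0.314,"wx":20,"wy":0,"wz":0,"jaw":100},{"x":-0.112,"y":-0.245,"z":-0.314,"wx":20,"wy":0,"wz":0,"jaw":100}]' 40
python3 - <<'E'
from h import *
st();plan((440,-300,330),-90)
E
```

```text
clock: 0.57
eef_pos: [333.9, -465.3, 275.3]
tcp_rot: [-0.707, 0.003, 0.707, 0.003]
force: [0.7, -0.5, 0.2]
grip_width: 1.003
t 0.5667 q [-0.993 -0.116  1.583  0.     1.675  0.587] tcp [ 333.9 -465.3  275.3] F [ 0.7 -0.5  0.2] M [ 0.02 -0.04 -0.  ] g 1.003
[[-0.0001, -0.0095, -1.0], [0.0002, -1.0, 0.0095], [-1.0, -0.0002, 0.0001]]
plan xyz [-0.0546 -0.1663 -0.1045] w [-0.54  0.    0.01] rows 4.9 0.1
```

```bash
python3 -m crank '[{"x":-0.055,"y":-0.166,"z":-0.105,"wx":0,"wy":0,"wz":0,"jaw":0},{"x":-0.055,"y":-0.166,"z":-0.105,"wx":0,"wy":0,"wz":0,"jaw":0},{"x":-0.055,"y":-0.166,"z":-0.105,"wx":0,"wy":0,"wz":0,"jaw":0},{"x":-0.055,"y":-0.166,"z":-0.105,"wx":0,"wy":0,"wz":0,"jaw":0},{"x":-0.055,"y":-0.166,"z":-0.105,"wx":0,"wy":0,"wz":0,"jaw":0}]'
python3 - <<'E'
from h import *
grab("wrist","w1")
st()
E
```

```text
clock: 0.98
eef_pos: [440.5, -299.8, 330.8]
tcp_rot: [0.707, -0.003, -0.707, -0.003]
force: [0.6, -0.1, 0.2]
grip_width: 0.69
t 1.0333 q [-0.638 -0.202  1.567  0.002  1.774  0.938] tcp [ 443.1 -296.1  333. ] F [1.5 2.6 2.8] M [ 0.12 -0.06  0.  ] g 0.647
[[0.0034, -0.0053, -1.0], [0.0, -1.0, 0.0053], [-1.0, -0.0001, -0.0034]]
```

View pics/w1.png

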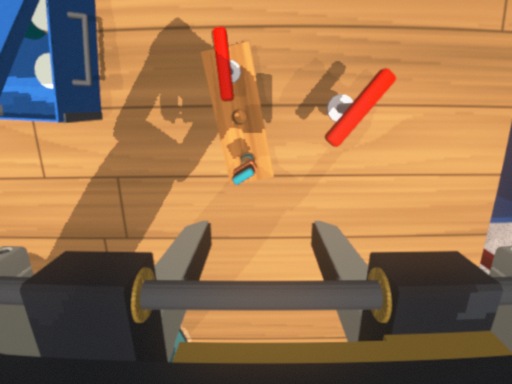

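```bash
python3 -m crank '[{"x":0.05,"y":-0.4,"z":-0.173,"wx":0,"wy":0,"wz":0,"jaw":0},{"x":0.05,"y":-0.4,"z":-0.173,"wx":0,"wy":0,"wz":0,"jaw":0},{"x":0.05,"y":-0.4,"z":-0.173,"wx":0,"wy":0,"wz":0,"jaw":0},{"x":0.05,"y":-0.4,"z":-0.173,"wx":0,"wy":0,"wz":0,"jaw":0},{"x":0.05,"y":-0.4,"z":-0.173,"wx":0,"wy":0,"wz":0,"jaw":0}]'
python3 - <<'E'
from h import *
plan((616,104,280),-90)
E
```

```text
clock: 1.45
eef_pos: [523.8, -110.7, 306.1]
tcp_rot: [0.707, -0.003, -0.707, -0.003]
force: [0.8, -1.0, 0.1]
grip_width: 0.288
plan xyz [ 0.0261 -0.2155 -0.0904] w [-0.48 -0.01 -0.01] rows 5.6 0.1
```

```bash
python3 -m crank '[{"x":0.026,"y":-0.216,"z":-0.09,"wx":0,"wy":0,"wz":0,"jaw":0},{"x":0.026,"y":-0.216,"z":-0.09,"wx":0,"wy":0,"wz":0,"jaw":0},{"x":0.026,"y":-0.216,"z":-0.09,"wx":0,"wy":0,"wz":0,"jaw":0},{"x":0.026,"y":-0.216,"z":-0.09,"wx":0,"wy":0,"wz":0,"jaw":0},{"x":0.026,"y":-0.216,"z":-0.09,"wx":0,"wy":0,"wz":0,"jaw":0}]'
python3 - <<'E'
from h import *
grab("wrist","w2");grab("side","s2")
st();plan((616,104,200),-90)
E
```

```text
clock: 1.87
eef_pos: [605.0, 79.9, 283.0]
tcp_rot: [0.707, -0.003, -0.707, -0.003]
force: [0.3, -1.2, -0.0]
grip_width: 0.001
t 1.9667 q [ 0.093 -0.031  1.493  0.001  1.682  1.668] tcp [605.5  82.3 281.2] F [ 0.4 -0.5 -0.8] M [ 0.   -0.   -0.02] g 0.005
[[-0.0026, -0.004, -1.0], [0.0008, -1.0, 0.004], [-1.0, -0.0008, 0.0026]]
plan xyz [ 0.0812 -0.0217 -0.0106] w [-0.23  0.15  0.04] rows 2.0 0.0
```

View pics/w2.png

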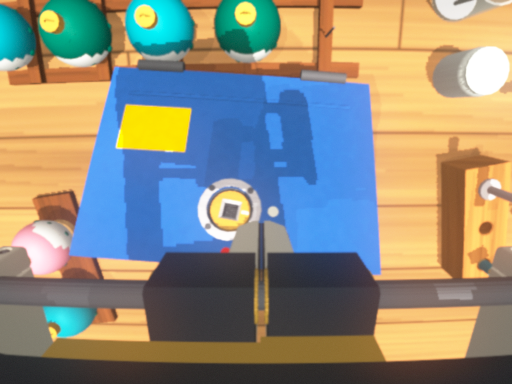

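View pics/s2.png

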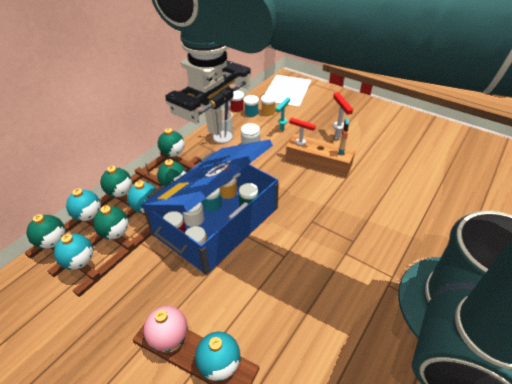

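```bash
python3 -m crank '[{"x":0.04,"y":-0.02,"z":-0.013,"wx":0,"wy":0,"wz":0,"jaw":0},{"x":0.08,"y":-0.02,"z":-0.013,"wx":0,"wy":0,"wz":0,"jaw":0},{"x":0.1,"y":-0.02,"z":-0.013,"wx":0,"wy":0,"wz":0,"jaw":0},{"x":0.11,"y":-0.02,"z":-0.013,"wx":0,"wy":0,"wz":0,"jaw":0},{"x":0.12,"y":-0.02,"z":-0.013,"wx":0,"wy":0,"wz":0,"jaw":0}]'
python3 - <<'E'
from h import *
st();plan((620,104,118),-90)
E
```

```text
clock: 2.38
eef_pos: [617.8, 97.2, 163.0]
tcp_rot: [-0.707, 0.003, 0.707, 0.003]
force: [-2.1, -0.5, 7.1]
grip_width: 0.005
t 2.3833 q [ 0.115  0.029  1.623 -0.     1.489  1.695] tcp [617.8  97.2 163. ] F [-2.1 -0.5  7.1] M [ 0.09  0.29 -0.01] g 0.005
[[-0.0003, -0.0085, -1.0], [-0.0002, -1.0, 0.0085], [-1.0, 0.0002, 0.0003]]
plan xyz [ 0.045  -0.0068 -0.0022] w [-0.49  0.02 -0.01] rows 1.1 0.1
```

```bash
python3 -m crank '[{"x":0.01,"y":0,"z":0,"wx":0,"wy":0,"wz":0,"jaw":0},{"x":0.02,"y":0,"z":0,"wx":0,"wy":0,"wz":0,"jaw":0},{"x":0.03,"y":0,"z":0,"wx":0,"wy":0,"wz":0,"jaw":0},{"x":0.036,"y":0,"z":0,"wx":0,"wy":0,"wz":0,"jaw":0},{"x":0.042,"y":0,"z":0,"wx":0,"wy":0,"wz":0,"jaw":0}]'
python3 -m crank '[{"x":0.002,"y":0,"z":0,"wx":0,"wy":0,"wz":0,"jaw":0},{"x":0.004,"y":0,"z":0,"wx":0,"wy":0,"wz":0,"jaw":0},{"x":0.006,"y":0,"z":0,"wx":0,"wy":0,"wz":0,"jaw":0}]'
python3 - <<'E'
from h import *
st()
E
```

```text
clock: 2.8
eef_pos: [618.3, 97.3, 122.4]
tcp_rot: [0.708, -0.003, -0.707, -0.003]
force: [-2.6, -0.3, 4.2]
grip_width: 0.005
clock: 3.05
eef_pos: [618.2, 97.5, 116.1]
tcp_rot: [0.707, -0.003, -0.707, -0.003]
force: [-10.2, -3.0, 33.5]
grip_width: 0.003
t 3.05 q [ 0.116  0.055  1.674 -0.     1.411  1.695] tcp [618.2  97.5 116.1] F [-10.2  -3.   33.5] M [-0.59  1.88  0.01] g 0.003
[[0.001, -0.0084, -1.0], [-0.0001, -1.0, 0.0084], [-1.0, 0.0001, -0.001]]
```

```bash
python3 -m crank '[{"x":-0.03,"y":0,"z":0,"wx":0,"wy":0,"wz":0,"jaw":0},{"x":-0.13,"y":0,"z":0.08,"wx":0,"wy":0,"wz":0,"jaw":100},{"x":-0.13,"y":0,"z":0.08,"wx":0,"wy":0,"wz":0,"jaw":100},{"x":-0.13,"y":0,"z":0.08,"wx":0,"wy":0,"wz":0,"jaw":100},{"x":-0.13,"y":0,"z":0.08,"wx":0,"wy":0,"wz":0,"jaw":100}]'
python3 -m crank '[{"x":0,"y":0,"z":0,"wx":0,"wy":0,"wz":0,"jaw":100},{"x":0,"y":0,"z":0,"wx":0,"wy":0,"wz":0,"jaw":100}]'
python3 - <<'E'
from h import *
grab("wrist","w3");grab("side","s3");grab("top","t3")
st()
f=load("w3")["img"][:,:,::-1]
E
```

```text
clock: 3.47
eef_pos: [536.7, 98.7, 252.7]
tcp_rot: [0.71, -0.002, -0.704, -0.003]
force: [-0.6, 0.1, 0.7]
grip_width: 0.242
clock: 3.63
eef_pos: [538.0, 98.4, 245.1]
tcp_rot: [0.707, -0.003, -0.707, -0.003]
force: [-0.8, -0.2, -0.1]
grip_width: 0.386
t 3.7833 q [ 0.134 -0.168  1.68   0.     1.632  1.713] tcp [538.   98.3 243.6] F [ 0.2  0.8 -0.8] M [0.04 0.02 0.04] g 0.516
[[-0.0024, -0.0084, -1.0], [-0.0003, -1.0, 0.0084], [-1.0, 0.0003, 0.0024]]
```

View pics/w3.png

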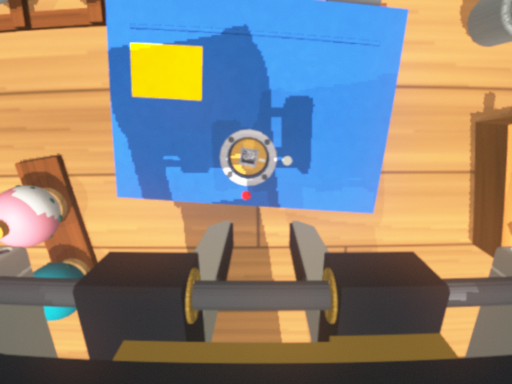

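View pics/s3.png

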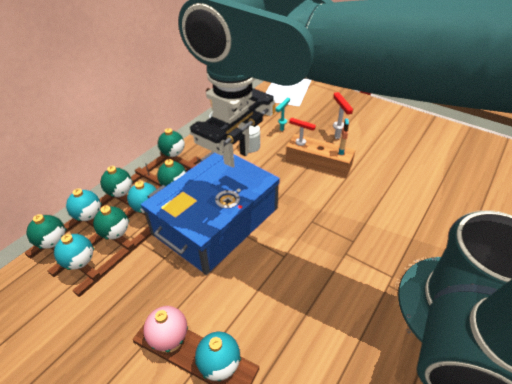

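```bash
python3 - <<'E'
from h import *
f=load("w3")["img"][:,:,::-1]
cv2.imwrite("pics/w3z.png",cv2.resize(f[120:204,205:305],None,fx=7,fy=7,interpolation=cv2.INTER_CUBIC))
plan((520,0,260),-90)
E
```

```text
plan xyz [-0.0163  0.0984  0.0172] w [-0.48  0.14 -0.02] rows 2.4 0.1
```

View pics/w3z.png

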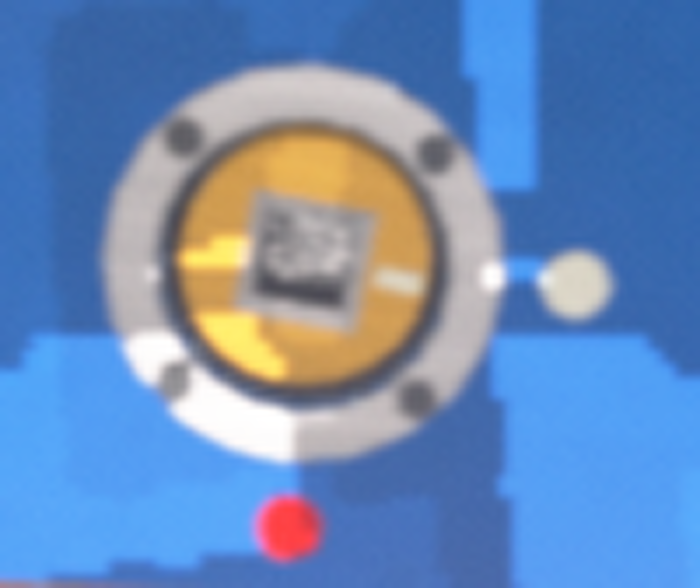

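```bash
python3 -m crank '[{"x":-0.016,"y":0.05,"z":0.02,"wx":0,"wy":0,"wz":0,"jaw":60},{"x":-0.016,"y":0.05,"z":0.02,"wx":0,"wy":0,"wz":0,"jaw":60},{"x":-0.016,"y":0.05,"z":0.02,"wx":0,"wy":0,"wz":0,"jaw":60},{"x":-0.016,"y":0.05,"z":0.02,"wx":0,"wy":0,"wz":0,"jaw":60}]'
python3 - <<'E'
from h import *
grab("wrist","w4")
st()
f=load("w4")["img"][:,:,::-1]
w=load("w3");c=proj(load("w4"),[atz(w,(205+306.5/7,120+260/7),112)])[0].astype(int);print(c)
x,y=c
cv2.imwrite("pics/w4z.png",cv2.resize(f[y-42:y+42,x-50:x+50],None,fx=7,fy=7,interpolation=cv2.INTER_CUBIC))
q=[(257,188),(378,212),(356,332),(235,308)]
P=[atz(w,(205+(a+.5)/7-.5,120+(b+.5)/7-.5),112) for a,b in q]
print(np.round(P,1),np.mean(P,0))
for i in range(4):
    d=P[(i+1)%4]-P[i];print(np.linalg.norm(d[:2]).round(1),(np.degrees(np.arctan2(d[1],d[0]))%90).round(1))
r=atz(w,(205+(289+.5)/7-.5,120+(528+.5)/7-.5),116);wd=atz(w,(205+(577+.5)/7-.5,120+(286+.5)/7-.5),116);print("red",r,"white",wd)
E
```

```text
clock: 4.12
eef_pos: [517.7, 48.0, 260.8]
tcp_rot: [-0.707, 0.003, 0.707, 0.004]
force: [0.5, -0.1, -0.6]
grip_width: 0.598
t 4.1667 q [ 0.044 -0.232  1.707  0.     1.667  1.624] tcp [517.7  48.5 260.5] F [ 0.   0.6 -0. ] M [ 0.01  0.02 -0.01] g 0.601
[[-0.0009, -0.0092, -1.0], [0.0002, -1.0, 0.0092], [-1.0, -0.0002, 0.0009]]
[203 136]
[[576.7 118.5 112. ]
 [572.9 100.4 112. ]
 [554.5 103.9 112. ]
 [558.4 122.4 112. ]] [565.59546677 111.30115957 112.        ]
18.6 78.2
18.8 79.0
18.9 78.1
18.7 78.1
red [524.28096035 114.70233697 116.        ] white [562.06782414  70.46768679 116.        ]
```

View pics/w4z.png

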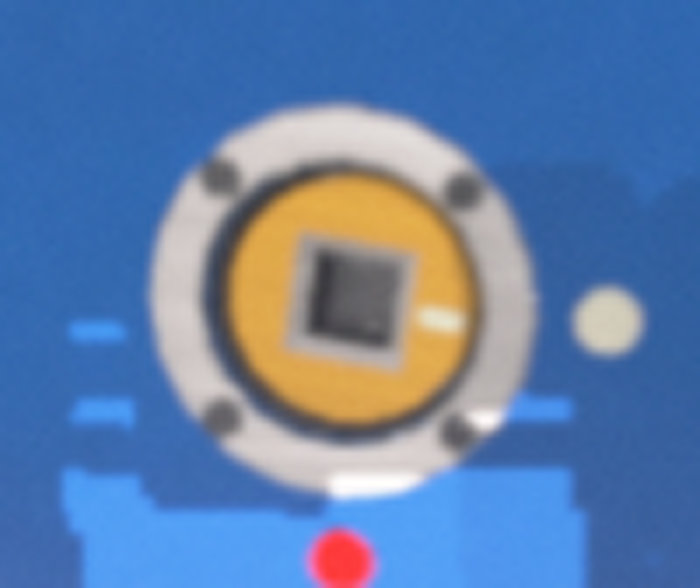

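```bash
cat > m.py <<'E'
from h import *
a,b=load("w3"),load("w4")
q=[(257,188),(378,212),(356,332),(235,308)];q2=[(300,232),(419,255),(402,372),(283,349)]
c=lambda u,o:(o[0]+(u[0]+.5)/7-.5,o[1]+(u[1]+.5)/7-.5)
P=[]
for u,v in zip(q,q2):
    p,e=tri((a,c(u,(205,120))),(b,c(v,(153,94))));P.append(p);print(p.round(1),np.round(e,2),atz(b,c(v,(153,94)),112).round(1))
print(np.mean(P,0))
P=[atz(b,c(v,(153,94)),112) for v in q2];print(np.mean(P,0))
for i in range(4):
    d=P[(i+1)%4]-P[i];print(np.linalg.norm(d[:2]).round(1),(np.degrees(np.arctan2(d[1],d[0]))%90).round(1))
plan((500,-230,260),-90)
E
python3 m.py
```

```text
[576.5 118.6 112. ] [0.2 0.2] [576.3 118.7 112. ]
[572.6 100.4 110.7] [0.16 0.16] [572.5 100.3 112. ]
[554.3 104.  111.8] [0.1 0.1] [554.3 104.  112. ]
[558.4 122.4 113. ] [0.15 0.15] [558.2 122.7 112. ]
[565.44534443 111.3462192  111.87127766]
[565.30790636 111.40886163 112.        ]
18.8 78.3
18.6 78.5
19.1 78.2
18.6 77.6
plan xyz [0.0005 0.2786 0.0152] w [-0.52  0.05  0.01] rows 6.7 0.1
```

```bash
python3 -m crank '[{"x":0,"y":0.25,"z":0.02,"wx":0,"wy":0,"wz":0,"jaw":60},{"x":0,"y":0.25,"z":0.02,"wx":0,"wy":0,"wz":0,"jaw":60},{"x":0,"y":0.25,"z":0.02,"wx":0,"wy":0,"wz":0,"jaw":60},{"x":0,"y":0.25,"z":0.02,"wx":0,"wy":0,"wz":0,"jaw":60},{"x":0,"y":0.25,"z":0.02,"wx":0,"wy":0,"wz":0,"jaw":60}]'
python3 -m crank '[{"x":0,"y":0.04,"z":0,"wx":0,"wy":0,"wz":0,"jaw":60},{"x":0,"y":0.04,"z":0,"wx":0,"wy":0,"wz":0,"jaw":60},{"x":0,"y":0.04,"z":0,"wx":0,"wy":0,"wz":0,"jaw":60}]'
python3 - <<'E'
from h import *
grab("wrist","w5")
st()
E
```

```text
clock: 4.58
eef_pos: [499.1, -160.2, 260.5]
tcp_rot: [-0.707, 0.002, 0.707, 0.003]
force: [1.1, 0.3, 0.4]
grip_width: 0.598
clock: 4.83
eef_pos: [498.9, -200.1, 260.0]
tcp_rot: [-0.706, 0.003, 0.708, 0.004]
force: [-0.2, 0.5, 0.4]
grip_width: 0.601
t 4.8833 q [-0.427 -0.192  1.675  0.     1.661  1.153] tcp [ 499.1 -198.9  260.3] F [-0.4  0.5 -0.6] M [0.01 0.02 0.01] g 0.601
[[-0.0013, -0.0092, -1.0], [0.001, -1.0, 0.0092], [-1.0, -0.001, 0.0014]]
```

View pics/w5.png

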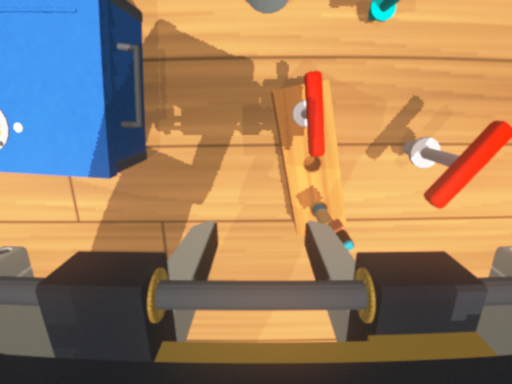

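```bash
python3 -m crank '[{"x":0,"y":0.06,"z":0,"wx":0,"wy":0,"wz":0,"jaw":60},{"x":0,"y":0.06,"z":0,"wx":0,"wy":0,"wz":0,"jaw":60},{"x":0,"y":0.06,"z":0,"wx":0,"wy":0,"wz":0,"jaw":60},{"x":0,"y":0.06,"z":0,"wx":0,"wy":0,"wz":0,"jaw":60}]'
python3 - <<'E'
from h import *
grab("wrist","w6")
st()
for n in("w5","w6"):
    f=load(n)["img"].astype(int)
    m=((f[...,0]>110)&(f[...,1]<60)&(f[...,2]<60)).astype(np.uint8)
    k,l,s,c=cv2.connectedComponentsWithStats(m)
    for i in range(1,k):
        if s[i,4]>300:
            pts=np.argwhere(l==i)[:,::-1].astype(np.float32); print(n,s[i],c[i].round(1),cv2.minAreaRect(pts))
f=load("w6")["img"][:,:,::-1]
cv2.imwrite("pics/w6z.png",cv2.resize(f[50:250,160:360],None,fx=3,fy=3,interpolation=cv2.INTER_CUBIC))
f=load("w5")["img"][:,:,::-1]
cv2.imwrite("pics/w5z.png",cv2.resize(f[50:250,230:430],None,fx=3,fy=3,interpolation=cv2.INTER_CUBIC))
E
```

```text
clock: 5.22
eef_pos: [498.8, -258.0, 260.8]
tcp_rot: [-0.707, 0.002, 0.707, 0.003]
force: [0.4, -0.3, -0.3]
grip_width: 0.6
t 5.2667 q [-0.522 -0.14   1.627  0.     1.655  1.056] tcp [ 498.8 -257.6  261. ] F [ 0.2  0.7 -0.3] M [ 0.09 -0.    0.05] g 0.599
[[-0.0003, -0.0072, -1.0], [0.0007, -1.0, 0.0072], [-1.0, -0.0007, 0.0003]]
w5 [305  72  18  84 905] [313.5 105.5] ((314.22320556640625, 113.4638442993164), (82.9463882446289, 15.380785942077637), 87.1375961303711)
w5 [ 431  122   81   72 1719] [477.3 153.6] ((471.5, 159.49998474121094), (22.62742042541504, 98.99495697021484), 45.0)
w6 [ 247   72   21   84 1159] [257.4 112.7] ((257.21380615234375, 113.56552124023438), (83.70984649658203, 15.280369758605957), 85.2363510131836)
w6 [ 375  122   85   77 1268] [426.7 151. ] ((416.93701171875, 163.17457580566406), (21.200603485107422, 105.22322082519531), 43.02506637573242)
```

View pics/w6z.png

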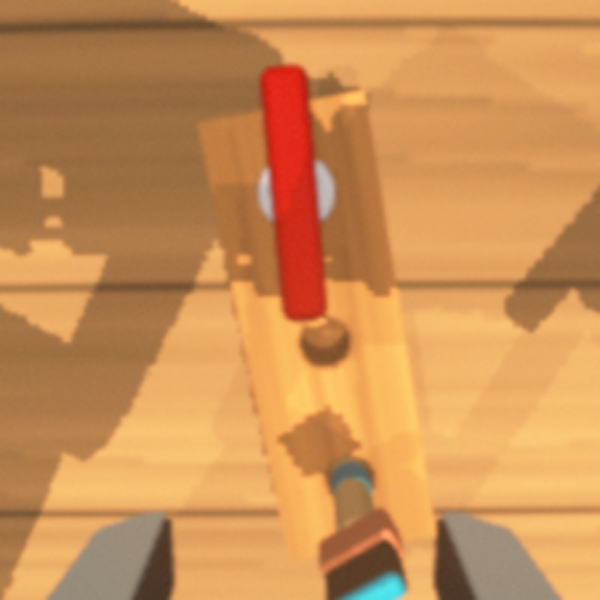

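View pics/w5z.png

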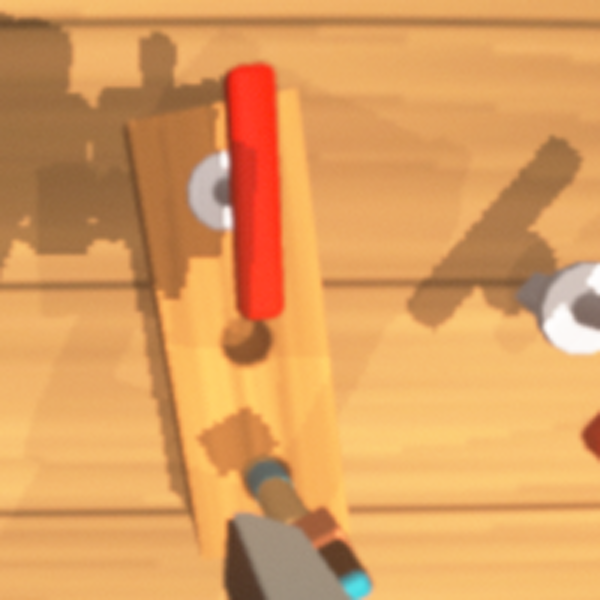

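```bash
python3 - <<'E'
from h import *
a,b=load("w5"),load("w6")
A=lambda u,v:(230+(u+.5)/3-.5,50+(v+.5)/3-.5)
B=lambda u,v:(160+(u+.5)/3-.5,50+(v+.5)/3-.5)
T=lambda n,p,q:print(n,tri((a,A(*p)),(b,B(*q)))[0].round(1),np.round(tri((a,A(*p)),(b,B(*q)))[1],2))
T("barc",(256,192),(294,193))
T("far",(250,67),(282.5,68.5));T("near",(261.5,317),(306,318))
T("hole",(247,341),(325,341))
T("collar",(226,191),(297,190))
for n,p in(("c",(294,193)),("far",(282.5,68.5)),("near",(306,318))): print(n,atz(b,B(*p),137).round(1))
print("hole",atz(b,B(325,341),60).round(1),atz(a,A(247,341),60).round(1));print("collar",atz(b,B(297,190),66).round(1))
print("block corners",[atz(b,B(*p),60).round(1) for p in((199,124),(366,92))],[atz(a,A(*p),60).round(1) for p in((127,122),(297,92))])
E
```

```text
barc [ 570.4 -255.4  132.3] [0.08 0.08]
far [ 609.9 -252.1  132.1] [0.04 0.04]
near [ 527.9 -259.2  131.5] [0.04 0.04]
hole [ 505.3 -267.5   58.9] [0.27 0.27]
collar [ 569.6 -255.8   62.3] [0.49 0.49]
c [ 570.6 -255.5  137. ]
far [ 609.4 -252.2  137. ]
near [ 528.8 -259.2  137. ]
hole [ 505.8 -267.4   60. ] [ 505.3 -267.3   60. ]
collar [ 570.1 -255.9   66. ]
block corners [array([ 596.8, -215.8,   60. ]), array([ 608.7, -284.3,   60. ])] [array([ 596.9, -214.9,   60. ]), array([ 608.2, -284.1,   60. ])]
```

```bash
python3 - <<'E'
from h import *
a,b,t,s=load("w5"),load("w6"),load("top0"),load("side0")
Z=lambda a,b:(a/3.4+180,b/3.4+140)
S=lambda a,b:(a/3.1+140,b/3.1+80)
print(tri((a,(505,127)),(b,(455,128))));print(tri((a,(437,201)),(b,(382,200))))
print(tri((t,Z(717,213)),(s,S(630,72))))
plan((569.8,-255.6,180),-85);plan((569.8,-255.6,110),-85)
E
```

```text
(array([ 556.27142482, -469.3886256 ,  120.75795802]), [np.float64(0.4800887598274598), np.float64(0.4800887598273512)])
(array([ 484.15019191, -382.34282547,  153.27238114]), [np.float64(0.9338065104730131), np.float64(0.9338065104730872)])
(array([ 517.1878377 , -427.33972824,  129.40287986]), [np.float64(0.2637767165381918), np.float64(0.2637767165383145)])
plan xyz [ 0.081  -0.0024 -0.071 ] w [-5.41  0.02  0.04] rows 2.6 0.8
plan xyz [ 0.151  -0.0024 -0.071 ] w [-5.41  0.02  0.04] rows 4.0 0.8
```

View pics/w6.png

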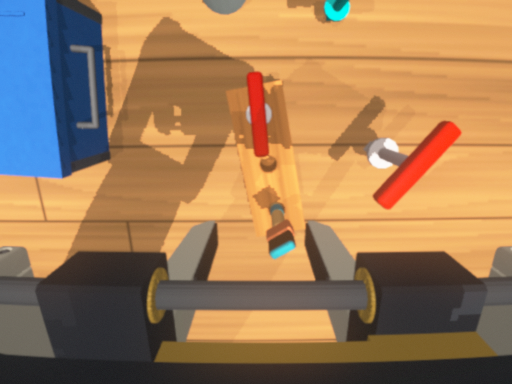

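```bash
python3 -m crank '[{"x":0.02,"y":-0.002,"z":-0.036,"wx":-5.4,"wy":0,"wz":0,"jaw":60},{"x":0.07,"y":-0.002,"z":-0.071,"wx":-5.4,"wy":0,"wz":0,"jaw":60},{"x":0.11,"y":-0.002,"z":-0.071,"wx":-5.4,"wy":0,"wz":0,"jaw":60},{"x":0.13,"y":-0.002,"z":-0.071,"wx":-5.4,"wy":0,"wz":0,"jaw":60},{"x":0.13,"y":-0.002,"z":-0.071,"wx":-5.4,"wy":0,"wz":0,"jaw":60}]'
python3 - <<'E'
from h import *
st();plan((569.8,-255.6,110),-85)
E
```

```text
clock: 5.68
eef_pos: [567.7, -254.2, 123.6]
tcp_rot: [-0.703, -0.033, 0.709, -0.029]
force: [-0.7, 0.4, -1.8]
grip_width: 0.603
t 5.6833 q [-0.462  0.049  1.668  0.     1.435  1.02 ] tcp [ 567.7 -254.2  123.6] F [-0.7  0.4 -1.8] M [0.07 0.04 0.02] g 0.603
[[-0.0087, 0.0882, -0.9961], [0.0047, -0.9961, -0.0882], [-1.0, -0.0055, 0.0083]]
plan xyz [ 0.0136  0.0016 -0.0021] w [0.06 0.47 0.31] rows 0.3 0.1
```

```bash
python3 -m crank '[{"x":0.01,"y":0,"z":0,"wx":0,"wy":0,"wz":0,"jaw":60},{"x":0.02,"y":0,"z":0,"wx":0,"wy":0,"wz":0,"jaw":60},{"x":0.02,"y":0,"z":0,"wx":0,"wy":0,"wz":0,"jaw":60}]'
python3 - <<'E'
from h import *
st();plan((569.8,-255.6,110),-85)
E
```

```text
clock: 5.93
eef_pos: [569.4, -257.2, 111.6]
tcp_rot: [0.707, 0.03, -0.706, 0.031]
force: [0.1, 0.1, -0.2]
grip_width: 0.602
t 5.9333 q [-0.465  0.056  1.681  0.     1.404  1.019] tcp [ 569.4 -257.2  111.6] F [ 0.1  0.1 -0.2] M [ 0.01 -0.03  0.06] g 0.602
[[0.0007, 0.0862, -0.9963], [-0.0003, -0.9963, -0.0862], [-1.0, 0.0004, -0.0007]]
plan xyz [ 0.0016 -0.0016 -0.0006] w [-0.06 -0.04 -0.02] rows 0.1 0.0
```

```bash
python3 -m crank '[{"x":0.002,"y":-0.0016,"z":-0.0006,"wx":0,"wy":0,"wz":0,"jaw":60},{"x":0.002,"y":-0.0016,"z":-0.0006,"wx":0,"wy":0,"wz":0,"jaw":0},{"x":0.002,"y":-0.0016,"z":-0.0006,"wx":0,"wy":0,"wz":0,"jaw":0},{"x":0.002,"y":-0.0016,"z":-0.0006,"wx":0,"wy":0,"wz":0,"jaw":0},{"x":0.002,"y":-0.0016,"z":-0.0006,"wx":0,"wy":0,"wz":0,"jaw":0}]' 40
python3 -m crank '[{"x":0,"y":0,"z":0,"wx":0,"wy":0,"wz":0,"jaw":0},{"x":0,"y":0,"z":0,"wx":0,"wy":0,"wz":0,"jaw":0},{"x":0,"y":0,"z":0,"wx":0,"wy":0,"wz":0,"jaw":0},{"x":0,"y":0,"z":0,"wx":0,"wy":0,"wz":0,"jaw":0}]' 40
python3 - <<'E'
from h import *
st()
E
```

```text
clock: 6.35
eef_pos: [569.9, -256.1, 109.9]
tcp_rot: [0.707, 0.03, -0.706, 0.03]
force: [-0.2, 0.2, 0.2]
grip_width: 0.363
clock: 6.68
eef_pos: [569.8, -255.9, 109.3]
tcp_rot: [-0.706, -0.03, 0.706, -0.03]
force: [0.1, -0.1, 0.6]
grip_width: 0.169
t 6.6833 q [-0.463  0.058  1.683  0.     1.401  1.022] tcp [ 569.8 -255.9  109.3] F [ 0.1 -0.1  0.6] M [ 0.01 -0.02 -0.05] g 0.169
[[-0.0, 0.0859, -0.9963], [0.0, -0.9963, -0.0859], [-1.0, -0.0, 0.0]]
```

```bash
python3 -m crank '[{"x":-0.02,"y":0,"z":0,"wx":0,"wy":0,"wz":0,"jaw":0},{"x":-0.05,"y":0,"z":0,"wx":0,"wy":0,"wz":0,"jaw":0},{"x":-0.09,"y":0,"z":0,"wx":0,"wy":0,"wz":0,"jaw":0},{"x":-0.13,"y":0,"z":0,"wx":0,"wy":0,"wz":0,"jaw":0},{"x":-0.14,"y":0,"z":0,"wx":0,"wy":0,"wz":0,"jaw":0}]' 45
python3 - <<'E'
from h import *
grab("wrist","w7");st();plan((565.4,111.4,260),-11.8)
E
```

```text
clock: 7.1
eef_pos: [570.8, -256.4, 256.2]
tcp_rot: [0.709, 0.029, -0.704, 0.032]
force: [-0.3, 0.6, 0.2]
grip_width: 0.171
t 7.15 q [-0.463 -0.003  1.506  0.     1.631  1.022] tcp [ 570.9 -256.5  255.4] F [-0.  -0.6  0.1] M [ 0.02 -0.02 -0.01] g 0.169
[[0.0065, 0.0859, -0.9963], [-0.0032, -0.9963, -0.0859], [-1.0, 0.0038, -0.0062]]
plan xyz [-0.0058 -0.367  -0.0262] w [-73.27  -0.17  -0.41] rows 8.8 10.2
```

View pics/w7.png

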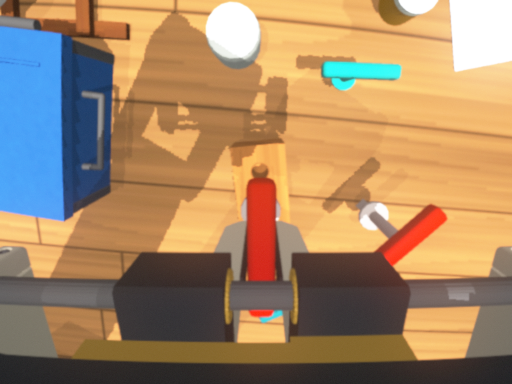

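```bash
python3 -m crank '[{"x":-0.006,"y":-0.367,"z":-0.026,"wx":-73.3,"wy":0,"wz":0,"jaw":0},{"x":-0.006,"y":-0.367,"z":-0.026,"wx":-73.3,"wy":0,"wz":0,"jaw":0},{"x":-0.006,"y":-0.367,"z":-0.026,"wx":-73.3,"wy":0,"wz":0,"jaw":0},{"x":-0.006,"y":-0.367,"z":-0.026,"wx":-73.3,"wy":0,"wz":0,"jaw":0},{"x":-0.006,"y":-0.367,"z":-0.026,"wx":-73.3,"wy":0,"wz":0,"jaw":0}]'
python3 - <<'E'
from h import *
st();plan((565.4,111.4,260),-11.8)
E
```

```text
clock: 7.57
eef_pos: [565.8, -45.9, 250.9]
tcp_rot: [-0.662, -0.248, 0.663, -0.248]
force: [0.9, 0.6, -2.0]
grip_width: 0.169
t 7.5667 q [-0.126 -0.124  1.629  0.     1.638  0.728] tcp [565.8 -45.9 250.9] F [ 0.9  0.6 -2. ] M [ 0.01 -0.1  -0.02] g 0.169
[[-0.0017, 0.6569, -0.754], [0.0002, -0.754, -0.6569], [-1.0, -0.0013, 0.0011]]
plan xyz [-0.009  -0.1189 -0.103 ] w [-37.14   0.04   0.09] rows 3.8 5.2
```

```bash
python3 -m crank '[{"x":-0.006,"y":-0.119,"z":-0.103,"wx":-37.1,"wy":0,"wz":0,"jaw":0},{"x":-0.006,"y":-0.119,"z":-0.103,"wx":-37.1,"wy":0,"wz":0,"jaw":0},{"x":-0.006,"y":-0.119,"z":-0.103,"wx":-37.1,"wy":0,"wz":0,"jaw":0},{"x":-0.006,"y":-0.119,"z":-0.103,"wx":-37.1,"wy":0,"wz":0,"jaw":0},{"x":-0.006,"y":-0.119,"z":-0.103,"wx":-37.1,"wy":0,"wz":0,"jaw":0}]'
python3 -m crank '[{"x":0,"y":0,"z":0,"wx":-1.3,"wy":0,"wz":0,"jaw":0},{"x":0,"y":0,"z":0,"wx":-1.3,"wy":0,"wz":0,"jaw":0}]'
python3 - <<'E'
from h import *
grab("wrist","w8");grab("side","s8");grab("top","t8")
st();plan((565.4,111.4,215),-11.8)
E
```

```text
clock: 7.98
eef_pos: [566.3, 114.7, 257.0]
tcp_rot: [-0.553, -0.442, 0.553, -0.44]
force: [0.4, -0.1, -1.2]
grip_width: 0.167
clock: 8.15
eef_pos: [566.7, 109.7, 257.2]
tcp_rot: [-0.55, -0.444, 0.551, -0.444]
force: [0.5, -1.0, -1.5]
grip_width: 0.167
t 8.3 q [ 0.145 -0.104  1.599 -0.     1.647  0.362] tcp [567.  108.8 258.1] F [ 0.3 -0.1 -1.8] M [-0.05 -0.05 -0.  ] g 0.166
[[-0.0006, 0.9766, -0.2151], [-0.0002, -0.2151, -0.9766], [-1.0, -0.0006, 0.0003]]
plan xyz [ 0.0431 -0.0021 -0.0022] w [-0.62  0.02  0.03] rows 1.0 0.1
```

View pics/w8.png

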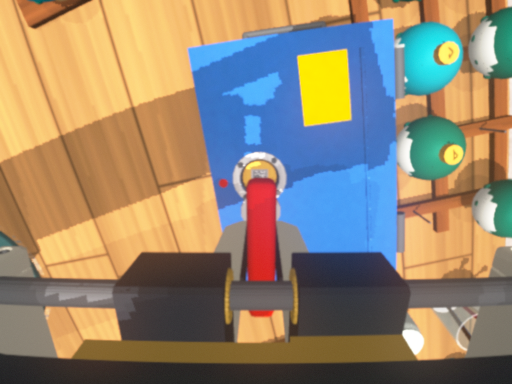

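View pics/s8.png

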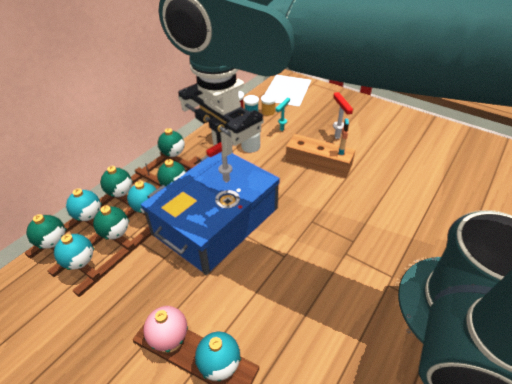

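```bash
python3 - <<'E'
from h import *
s=load("s8");w=load("w8");t=load("t8")
f=s["img"][:,:,::-1];cv2.imwrite("pics/s8z.png",cv2.resize(f[130:220,180:280],None,fx=6,fy=6,interpolation=cv2.INTER_CUBIC))
f=w["img"][:,:,::-1];cv2.imwrite("pics/w8z.png",cv2.resize(f[140:240,210:310],None,fx=6,fy=6,interpolation=cv2.INTER_CUBIC))
P=[[567,108.8,174.1],[565.4,111.4,112],[567,108.8,174.1+37],[567,108.8,277+8]]
print((proj(s,P)-[180,130])*6);print((proj(w,P)-[210,140])*6)
E
```

```text
[[275.51159743 301.1699023 ]
 [284.7564482  417.72758505]
 [269.01226229 229.71811809]
 [254.80532318  73.79982748]]
[[306.20206471 333.13179893]
 [295.24809091 222.81276251]
 [305.96547111 416.92913044]
 [305.16903707 698.40179628]]
```

View pics/s8z.png

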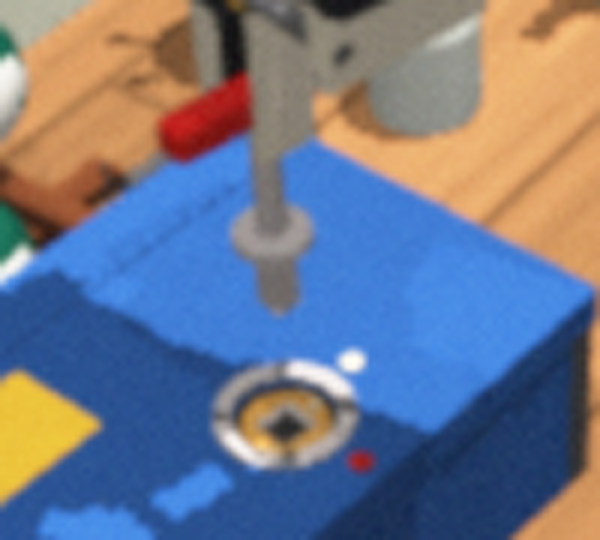

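View pics/w8z.png

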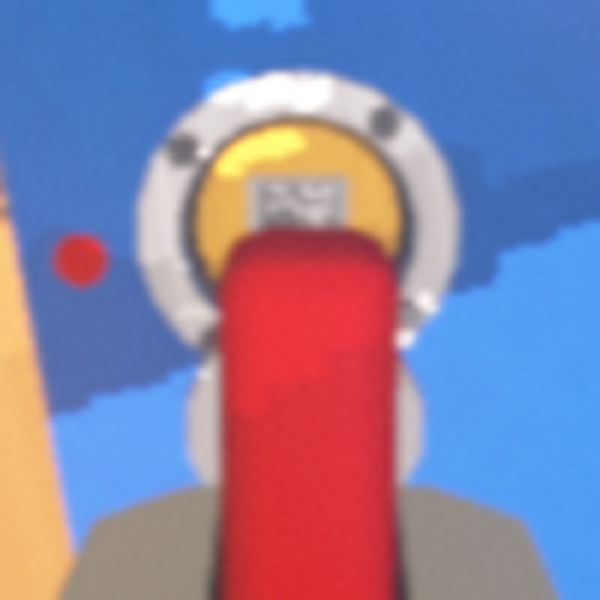

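```bash
python3 -m crank '[{"x":0.02,"y":-0.002,"z":-0.002,"wx":-0.6,"wy":0,"wz":0,"jaw":0},{"x":0.045,"y":-0.002,"z":-0.002,"wx":-0.6,"wy":0,"wz":0,"jaw":0},{"x":0.045,"y":-0.002,"z":-0.002,"wx":-0.6,"wy":0,"wz":0,"jaw":0},{"x":0.045,"y":-0.002,"z":-0.002,"wx":-0.6,"wy":0,"wz":0,"jaw":0}]'
python3 - <<'E'
from h import *
st();plan((565.4,111.4,202),-11.8)
E
```

```text
clock: 8.63
eef_pos: [565.1, 111.3, 213.0]
tcp_rot: [-0.548, -0.447, 0.549, -0.446]
force: [-0.3, 0.7, -1.2]
grip_width: 0.171
t 8.6333 q [ 0.15  -0.097  1.665 -0.     1.576  0.355] tcp [565.1 111.3 213. ] F [-0.3  0.7 -1.2] M [-0.03 -0.11 -0.01] g 0.171
[[-0.0021, 0.9792, -0.2029], [-0.0004, -0.2029, -0.9792], [-1.0, -0.002, 0.0008]]
plan xyz [ 0.011   0.0003 -0.0002] w [0.09 0.05 0.11] rows 0.3 0.0
```

Aligned. Descend into the socket gently.

```bash
python3 -m crank '[{"x":0.008,"y":0,"z":0,"wx":0,"wy":0,"wz":0,"jaw":0},{"x":0.013,"y":0,"z":0,"wx":0,"wy":0,"wz":0,"jaw":0},{"x":0.018,"y":0,"z":0,"wx":0,"wy":0,"wz":0,"jaw":0},{"x":0.022,"y":0,"z":0,"wx":0,"wy":0,"wz":0,"jaw":0}]'
python3 - <<'E'
from h import *
st();plan((565.4,111.4,176),-11.8)
E
```

```text
clock: 8.97
eef_pos: [565.5, 112.0, 191.5]
tcp_rot: [0.548, 0.447, -0.548, 0.447]
force: [0.9, 0.3, -2.3]
grip_width: 0.171
t 8.9667 q [ 0.151 -0.09   1.694 -0.     1.538  0.353] tcp [565.5 112.  191.5] F [ 0.9  0.3 -2.3] M [-0.04 -0.07  0.02] g 0.171
[[0.0003, 0.9797, -0.2007], [0.0, -0.2007, -0.9797], [-1.0, 0.0003, -0.0001]]
plan xyz [ 0.0155 -0.      0.0006] w [ 0.22 -0.   -0.01] rows 0.4 0.0
```

```bash
python3 -m crank '[{"x":0.005,"y":0,"z":0,"wx":0,"wy":0,"wz":0,"jaw":0},{"x":0.01,"y":0,"z":0,"wx":0,"wy":0,"wz":0,"jaw":0},{"x":0.014,"y":0,"z":0,"wx":0,"wy":0,"wz":0,"jaw":0},{"x":0.016,"y":0,"z":0,"wx":0,"wy":0,"wz":0,"jaw":0},{"x":0.017,"y":0,"z":0,"wx":0,"wy":0,"wz":0,"jaw":0}]'
python3 - <<'E'
from h import *
st();plan((565.4,111.4,176),-11.8)
E
```

```text
clock: 9.38
eef_pos: [565.6, 112.2, 175.0]
tcp_rot: [0.548, 0.447, -0.548, 0.447]
force: [-1.8, 0.6, 7.3]
grip_width: 0.164
t 9.3833 q [ 0.152 -0.084  1.714  0.     1.51   0.353] tcp [565.6 112.2 175. ] F [-1.8  0.6  7.3] M [ 0.09  0.38 -0.02] g 0.164
[[0.0006, 0.9797, -0.2003], [0.0002, -0.2003, -0.9797], [-1.0, 0.0005, -0.0003]]
plan xyz [-0.001  -0.      0.0008] w [ 0.25 -0.02 -0.03] rows 0.0 0.0
```

```bash
python3 -m crank '[{"x":0.0005,"y":0,"z":0,"wx":6,"wy":0,"wz":0,"jaw":0},{"x":0.0005,"y":0,"z":0,"wx":12,"wy":0,"wz":0,"jaw":0},{"x":0.0005,"y":0,"z":0,"wx":18,"wy":0,"wz":0,"jaw":0},{"x":0.0005,"y":0,"z":0,"wx":24,"wy":0,"wz":0,"jaw":0},{"x":0.0005,"y":0,"z":0,"wx":30,"wy":0,"wz":0,"jaw":0}]'
python3 - <<'E'
from h import *
st();plan((565.4,111.4,175),-94.8)
E
```

```text
clock: 9.8
eef_pos: [565.9, 112.2, 175.1]
tcp_rot: [0.646, 0.288, -0.645, 0.289]
force: [-0.2, -0.5, 3.8]
grip_width: 0.169
t 9.8 q [ 0.152 -0.084  1.714 -0.     1.509  0.882] tcp [565.9 112.2 175.1] F [-0.2 -0.5  3.8] M [-0.17 -0.17  0.14] g 0.169
[[0.0018, 0.745, -0.6671], [0.0001, -0.6671, -0.745], [-1.0, 0.0012, -0.0013]]
plan xyz [0.0001 0.0001 0.0009] w [52.96 -0.1  -0.03] rows 0.0 7.4
```

```bash
python3 -m crank '[{"x":0,"y":0,"z":0.0005,"wx":6,"wy":0,"wz":0,"jaw":0},{"x":0,"y":0,"z":0.0005,"wx":12,"wy":0,"wz":0,"jaw":0},{"x":0,"y":0,"z":0.0005,"wx":18,"wy":0,"wz":0,"jaw":0},{"x":0,"y":0,"z":0.0005,"wx":24,"wy":0,"wz":0,"jaw":0},{"x":0,"y":0,"z":0.0005,"wx":30,"wy":0,"wz":0,"jaw":0}]'
python3 -m crank '[{"x":0,"y":0,"z":0,"wx":6,"wy":0,"wz":0,"jaw":0},{"x":0,"y":0,"z":0,"wx":12,"wy":0,"wz":0,"jaw":0},{"x":0,"y":0,"z":0,"wx":18,"wy":0,"wz":0,"jaw":0},{"x":0,"y":0,"z":0,"wx":22,"wy":0,"wz":0,"jaw":0}]'
python3 - <<'E'
from h import *
st();plan((565.4,111.4,175),-94.8)
E
```

```text
clock: 10.22
eef_pos: [565.6, 111.7, 175.0]
tcp_rot: [0.699, 0.111, -0.698, 0.112]
force: [0.1, -1.2, 3.0]
grip_width: 0.173
clock: 10.55
eef_pos: [565.5, 111.5, 175.0]
tcp_rot: [0.707, -0.024, -0.706, -0.024]
force: [1.2, -2.3, 3.4]
grip_width: 0.169
t 10.55 q [ 0.151 -0.085  1.715 -0.001  1.51   1.789] tcp [565.5 111.5 175. ] F [ 1.2 -2.3  3.4] M [-0.49 -0.13  0.51] g 0.169
[[0.0015, -0.0674, -0.9977], [-0.0005, -0.9977, 0.0674], [-1.0, 0.0004, -0.0015]]
plan xyz [-0.      0.0002  0.0001] w [ 0.93 -0.09 -0.02] rows 0.0 0.1
```

```bash
python3 -m crank '[{"x":0,"y":0,"z":0,"wx":3,"wy":0,"wz":0,"jaw":0},{"x":0,"y":0,"z":0,"wx":5,"wy":0,"wz":0,"jaw":0},{"x":0,"y":0,"z":0,"wx":5,"wy":0,"wz":0,"jaw":0}]'
python3 - <<'E'
from h import *
st()
E
```

```text
clock: 10.8
eef_pos: [565.5, 111.5, 174.9]
tcp_rot: [0.706, -0.053, -0.705, -0.053]
force: [0.4, -2.4, 4.8]
grip_width: 0.17
t 10.8 q [ 0.151 -0.085  1.715 -0.001  1.51   1.872] tcp [565.5 111.5 174.9] F [ 0.4 -2.4  4.8] M [-0.58 -0.14  0.42] g 0.17
[[0.0014, -0.1503, -0.9886], [-0.0005, -0.9886, 0.1503], [-1.0, 0.0003, -0.0015]]
```

```bash
python3 -m crank '[{"x":0,"y":0,"z":0,"wx":3,"wy":0,"wz":0,"jaw":0},{"x":0,"y":0,"z":0,"wx":6,"wy":0,"wz":0,"jaw":0},{"x":0,"y":0,"z":0,"wx":6,"wy":0,"wz":0,"jaw":0}]' 60
python3 - <<'E'
from h import *
st();grab("wrist","w9");grab("side","s9");f=load("w9")["img"][:,:,::-1]
cv2.imwrite("pics/w9z.png",cv2.resize(f[120:260,180:340],None,fx=5,fy=4.2,interpolation=cv2.INTER_CUBIC))
E
```

```text
clock: 11.05
eef_pos: [565.5, 111.5, 174.9]
tcp_rot: [0.702, -0.09, -0.701, -0.09]
force: [-0.2, -3.6, 5.7]
grip_width: 0.166
t 11.05 q [ 0.151 -0.085  1.715 -0.001  1.51   1.977] tcp [565.5 111.5 174.9] F [-0.2 -3.6  5.7] M [-0.77 -0.1   0.45] g 0.166
[[0.0013, -0.2524, -0.9676], [-0.0005, -0.9676, 0.2524], [-1.0, 0.0001, -0.0013]]
```

View pics/w9.png

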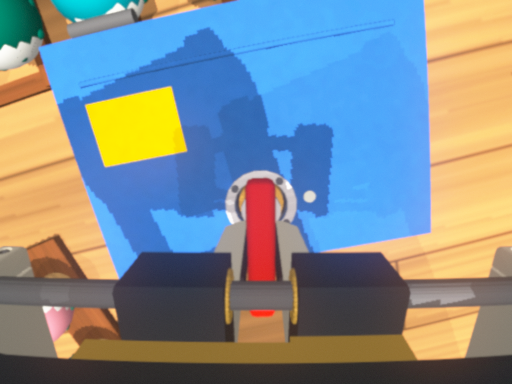

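View pics/w9z.png

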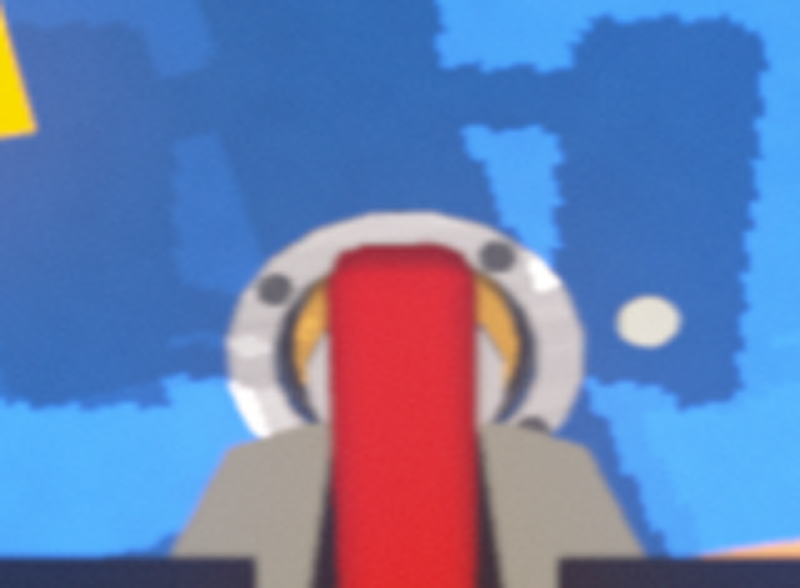

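```bash
python3 -m crank '[{"x":-0.0005,"y":0,"z":0,"wx":2,"wy":0,"wz":0,"jaw":0},{"x":-0.0005,"y":0,"z":0,"wx":4,"wy":0,"wz":0,"jaw":0},{"x":-0.0005,"y":0,"z":0,"wx":4,"wy":0,"wz":0,"jaw":0}]' 60
python3 - <<'E'
from h import *
st();f=load("s9")["img"][:,:,::-1];cv2.imwrite("pics/s9z.png",cv2.resize(f[130:230,170:290],None,fx=6,fy=6,interpolation=cv2.INTER_CUBIC))
E
```

```text
clock: 11.4
eef_pos: [565.3, 111.5, 175.0]
tcp_rot: [0.698, -0.114, -0.698, -0.114]
force: [1.4, -3.2, 2.9]
grip_width: 0.166
t 11.4 q [ 0.151 -0.085  1.715 -0.001  1.51   2.045] tcp [565.3 111.5 175. ] F [ 1.4 -3.2  2.9] M [-0.85 -0.23  0.44] g 0.166
[[0.0006, -0.3176, -0.9482], [-0.0004, -0.9482, 0.3176], [-1.0, 0.0002, -0.0007]]
```

View pics/s9z.png

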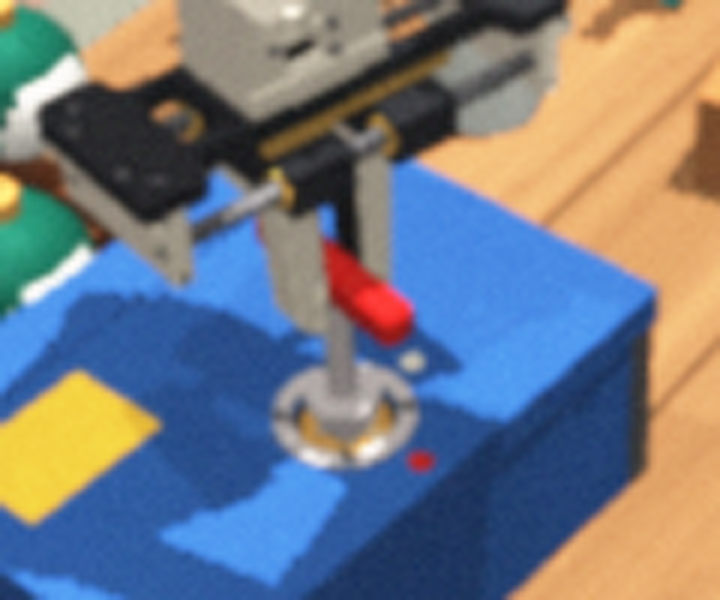

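```bash
python3 - <<'E'
from h import *
st();grab("wrist","w10");grab("top","t10");f=load("w10")["img"][:,:,::-1]
cv2.imwrite("pics/w10z.png",cv2.resize(f[150:270,190:330],None,fx=5,fy=5,interpolation=cv2.INTER_CUBIC))
E
```

```text
t 11.4 q [ 0.151 -0.085  1.715 -0.001  1.51   2.045] tcp [565.3 111.5 175. ] F [ 1.4 -3.2  2.9] M [-0.85 -0.23  0.44] g 0.166
[[0.0006, -0.3176, -0.9482], [-0.0004, -0.9482, 0.3176], [-1.0, 0.0002, -0.0007]]
```

View pics/w10z.png

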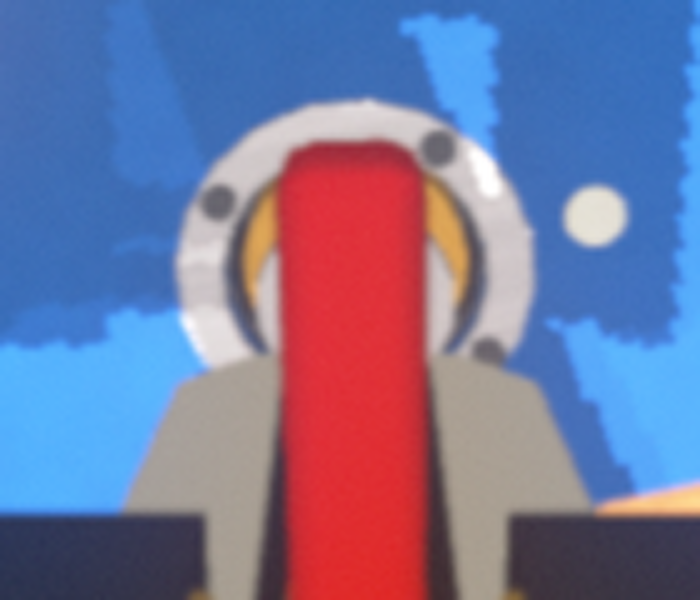

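```bash
python3 -m crank '[{"x":-0.0005,"y":0,"z":0,"wx":2,"wy":0,"wz":0,"jaw":0},{"x":-0.0005,"y":0,"z":0,"wx":4,"wy":0,"wz":0,"jaw":0},{"x":-0.0005,"y":0,"z":0,"wx":6,"wy":0,"wz":0,"jaw":0},{"x":-0.0005,"y":0,"z":0,"wx":6,"wy":0,"wz":0,"jaw":0}]' 60
python3 - <<'E'
from h import *
st();grab("wrist","w11");f=load("w11")["img"][:,:,::-1]
cv2.imwrite("pics/w11z.png",cv2.resize(f[150:270,190:330],None,fx=5,fy=5,interpolation=cv2.INTER_CUBIC))
E
```

```text
clock: 11.83
eef_pos: [565.1, 111.6, 175.0]
tcp_rot: [-0.691, 0.15, 0.691, 0.15]
force: [0.9, -3.9, 0.2]
grip_width: 0.163
t 11.8333 q [ 0.151 -0.084  1.715 -0.     1.511  2.15 ] tcp [565.1 111.6 175. ] F [ 0.9 -3.9  0.2] M [-0.94 -0.24  0.44] g 0.163
[[-0.0002, -0.4153, -0.9097], [-0.0004, -0.9097, 0.4153], [-1.0, 0.0004, -0.0]]
```

View pics/w11z.png

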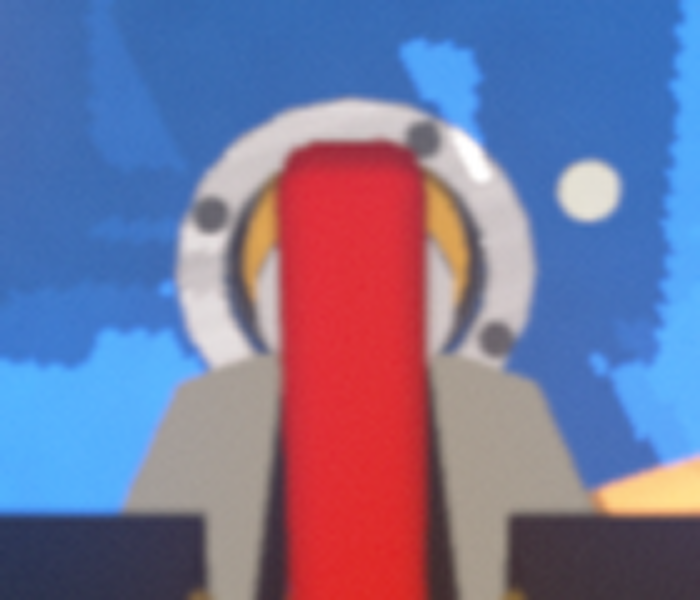

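```bash
for i in 1; do python3 -m crank '[{"x":-0.0005,"y":0,"z":0,"wx":-5,"wy":0,"wz":0,"jaw":0},{"x":-0.0005,"y":0,"z":0,"wx":-5,"wy":0,"wz":0,"jaw":0}]' 60
python3 -c "
from h import *
st()"
python3 -m crank '[{"x":-0.0005,"y":0,"z":0,"wx":-5,"wy":0,"wz":0,"jaw":0},{"x":-0.0005,"y":0,"z":0,"wx":-5,"wy":0,"wz":0,"jaw":0}]' 60
python3 -c "
from h import *
st()"
done
```

```text
clock: 12.05
eef_pos: [565.0, 111.6, 175.1]
tcp_rot: [-0.697, 0.118, 0.697, 0.118]
force: [2.1, -3.6, -3.7]
grip_width: 0.168
t 12.05 q [ 0.151 -0.084  1.715 -0.     1.512  2.057] tcp [565.  111.6 175.1] F [ 2.1 -3.6 -3.7] M [-0.82 -0.53  0.17] g 0.168
[[-0.0007, -0.3288, -0.9444], [-0.0002, -0.9444, 0.3288], [-1.0, 0.0004, 0.0006]]
clock: 12.22
eef_pos: [565.0, 111.7, 175.7]
tcp_rot: [-0.701, 0.088, 0.702, 0.088]
force: [1.7, -3.4, -5.6]
grip_width: 0.166
t 12.2167 q [ 0.151 -0.085  1.714  0.     1.513  1.972] tcp [565.  111.7 175.7] F [ 1.7 -3.4 -5.6] M [-0.71 -0.5   0.03] g 0.166
[[-0.0006, -0.2481, -0.9687], [-0.0001, -0.9687, 0.2481], [-1.0, 0.0002, 0.0006]]
```

```bash
python3 -m crank '[{"x":0.0005,"y":0,"z":0,"wx":-5,"wy":0,"wz":0,"jaw":0},{"x":0.0005,"y":0,"z":0,"wx":-5,"wy":0,"wz":0,"jaw":0}]' 60
python3 -c "
from h import *
st()"
python3 -m crank '[{"x":0,"y":0,"z":0,"wx":-5,"wy":0,"wz":0,"jaw":0},{"x":0,"y":0,"z":0,"wx":-5,"wy":0,"wz":0,"jaw":0}]' 60
python3 -c "
from h import *
st()"
```

```text
clock: 12.38
eef_pos: [565.1, 111.9, 175.5]
tcp_rot: [-0.705, 0.058, 0.705, 0.058]
force: [1.9, -2.5, -3.4]
grip_width: 0.168
t 12.3833 q [ 0.151 -0.085  1.714  0.     1.512  1.887] tcp [565.1 111.9 175.5] F [ 1.9 -2.5 -3.4] M [-0.52 -0.3   0.02] g 0.168
[[-0.0002, -0.1646, -0.9864], [0.0003, -0.9864, 0.1646], [-1.0, -0.0002, 0.0002]]
clock: 12.55
eef_pos: [565.1, 112.0, 175.7]
tcp_rot: [-0.706, 0.028, 0.707, 0.028]
force: [-0.4, -0.6, -2.7]
grip_width: 0.17
t 12.55 q [ 0.151 -0.085  1.714  0.001  1.512  1.801] tcp [565.1 112.  175.7] F [-0.4 -0.6 -2.7] M [-0.19 -0.24 -0.01] g 0.17
[[-0.0001, -0.0794, -0.9968], [0.0005, -0.9968, 0.0794], [-1.0, -0.0005, 0.0002]]
```

```bash
python3 -m crank '[{"x":-0.01,"y":0,"z":0,"wx":0,"wy":0,"wz":0,"jaw":0},{"x":-0.025,"y":0,"z":0,"wx":0,"wy":0,"wz":0,"jaw":0},{"x":-0.05,"y":0,"z":0,"wx":0,"wy":0,"wz":0,"jaw":0},{"x":-0.08,"y":0,"z":0,"wx":0,"wy":0,"wz":0,"jaw":0},{"x":-0.08,"y":0.0,"z":0.0,"wx":0,"wy":0,"wz":0,"jaw":0}]' 45
python3 - <<'E'
from h import *
st();plan((500,60,258),-94.8);grab("wrist","w12a")
E
python3 -m crank '[{"x":0,"y":0.05,"z":0.06,"wx":0,"wy":0,"wz":0,"jaw":0},{"x":0,"y":0.05,"z":0.06,"wx":0,"wy":0,"wz":0,"jaw":0},{"x":0,"y":0.05,"z":0.06,"wx":0,"wy":0,"wz":0,"jaw":0}]' 45
python3 - <<'E'
from h import *
st();grab("wrist","w12");grab("side","s12")
c=proj(load("w12"),[[565.4,111.4,112]])[0].astype(int);print(c);x,y=c
f=load("w12")["img"][:,:,::-1]
cv2.imwrite("pics/w12z.png",cv2.resize(f[max(0,y-42):y+42,x-50:x+50],None,fx=7,fy=7,interpolation=cv2.INTER_CUBIC))
E
```

```text
clock: 12.97
eef_pos: [566.3, 112.2, 263.6]
tcp_rot: [0.709, -0.028, -0.704, -0.03]
force: [0.4, -0.0, -0.9]
grip_width: 0.168
t 12.9667 q [ 0.151 -0.11   1.596  0.     1.648  1.804] tcp [566.3 112.2 263.6] F [ 0.4 -0.  -0.9] M [ 0.01 -0.05 -0.  ] g 0.168
[[0.0078, -0.0823, -0.9966], [0.0017, -0.9966, 0.0824], [-1.0, -0.0023, -0.0077]]
plan xyz [0.005  0.0574 0.0618] w [ 0.08 -0.44  0.13] rows 2.0 0.1
clock: 13.27
eef_pos: [498.0, 64.8, 256.4]
tcp_rot: [-0.706, 0.029, 0.707, 0.029]
force: [-0.1, -0.8, -1.5]
grip_width: 0.17
t 13.2667 q [ 0.079 -0.272  1.747 -0.     1.667  1.732] tcp [498.   64.8 256.4] F [-0.1 -0.8 -1.5] M [ 0.03  0.11 -0.01] g 0.17
[[-0.0002, -0.0825, -0.9966], [-0.0004, -0.9966, 0.0825], [-1.0, 0.0004, 0.0002]]
[212 121]
```

View pics/w12z.png

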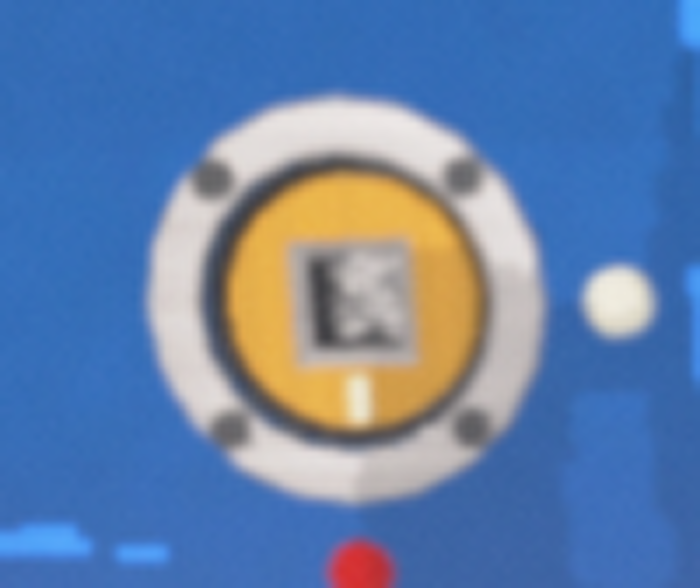

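View pics/w12.png

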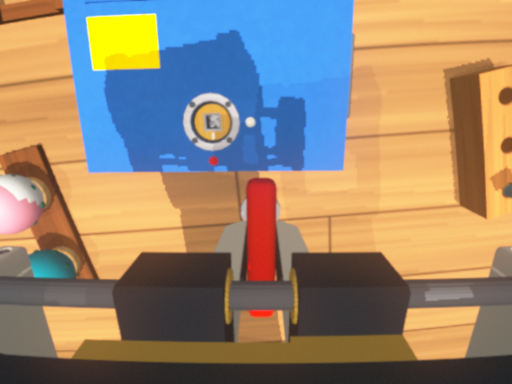

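```bash
python3 - <<'E'
from h import *
b=load("w12");c=lambda v,z:atz(b,(162+(v[0]+.5)/7-.5,79+(v[1]+.5)/7-.5),z)
P=[c(v,112) for v in((290,243),(410,238),(420,360),(300,367))]
for i in range(4):
    d=P[(i+1)%4]-P[i];print(np.linalg.norm(d[:2]).round(1),(np.degrees(np.arctan2(d[1],d[0]))%90).round(1))
m=np.mean(P,0);r=c((361,571),116);w=c((619,302),116);k=c((360,400),112)
an=lambda a,b:np.degrees(np.arctan2(*(b-a)[[1,0]])).round(1)
print(m,"red",an(m,r),"white",an(m,w),"mark",an(m,k))
plan((569.6,-256,260),-85)
E
```

```text
18.3 87.3
18.3 88.0
18.6 88.3
18.6 87.0
[565.47456807 111.13668928 112.        ] red 174.9 white -94.5 mark 175.8
plan xyz [-0.0036  0.3156 -0.095 ] w [-9.71 -0.07  0.03] rows 7.9 1.4
```

```bash
python3 -m crank '[{"x":0.02,"y":-0.042,"z":0.01,"wx":0,"wy":0,"wz":0,"jaw":0},{"x":0.05,"y":-0.042,"z":0.01,"wx":0,"wy":0,"wz":0,"jaw":0},{"x":0.07,"y":-0.042,"z":0.01,"wx":0,"wy":0,"wz":0,"jaw":0},{"x":0.07,"y":-0.042,"z":0.01,"wx":0,"wy":0,"wz":0,"jaw":0},{"x":0.07,"y":-0.042,"z":0.01,"wx":0,"wy":0,"wz":0,"jaw":0}]' 45
python3 - <<'E'
from h import *
st();grab("wrist","w13")
c=proj(load("w13"),[[565.4,111.4,112]])[0].astype(int);print(c);x,y=c
f=load("w13")["img"][:,:,::-1]
print(x-45,max(0,y-45))
cv2.imwrite("pics/w13z.png",cv2.resize(f[max(0,y-45):y+45,x-45:x+45],None,fx=6.6,fy=6.6,interpolation=cv2.INTER_CUBIC))
E
```

```text
clock: 13.78
eef_pos: [494.8, 109.8, 185.4]
tcp_rot: [-0.706, 0.028, 0.707, 0.028]
force: [-0.2, -0.1, -1.1]
grip_width: 0.169
t 13.7833 q [ 0.168 -0.245  1.839  0.     1.549  1.818] tcp [494.8 109.8 185.4] F [-0.2 -0.1 -1.1] M [0.03 0.01 0.08] g 0.169
[[-0.0019, -0.0796, -0.9968], [-0.0002, -0.9968, 0.0796], [-1.0, 0.0003, 0.0019]]
[251 117]
206 72
```

View pics/w13z.png

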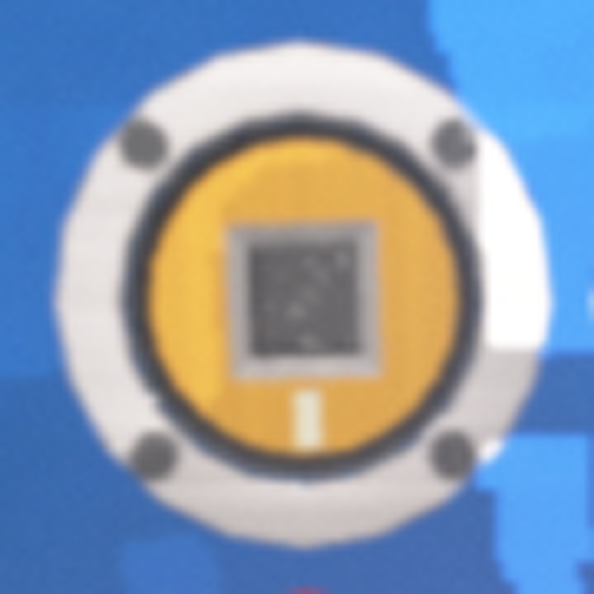

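View pics/w13.png

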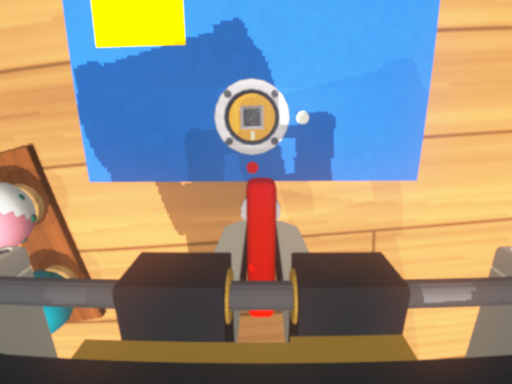

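```bash
cat > sq.py <<'E'
from h import *
import sys
def top(fn,z,s=0.1,R_=40):
    b=load(fn);n=int(2*R_/s);g=(np.arange(n)-n/2)*s
    X,Y=np.meshgrid(565.4+g,111.3+g[::-1]);uv=proj(b,np.stack([X.ravel(),Y.ravel(),np.full(X.size,z)],1)).astype(np.float32)
    return cv2.remap(b["img"],uv[:,0].reshape(n,n),uv[:,1].reshape(n,n),cv2.INTER_CUBIC)
for fn in sys.argv[1:]:
    im=top(fn,112);n=im.shape[0];yy,xx=np.mgrid[:n,:n];r=np.hypot(xx-n/2,yy-n/2)*.1
    hsv=cv2.cvtColor(im,cv2.COLOR_RGB2HSV);m=((hsv[...,1]<90)&(r<13.8)).astype(np.uint8)
    k,l,s,c=cv2.connectedComponentsWithStats(m);i=1+np.argmax([s[j,4]-1e6*(l[n//2-10:n//2+10,n//2-10:n//2+10]==j).any()*-1 for j in range(1,k)])
    h=cv2.convexHull(np.argwhere(l==i)[:,::-1].astype(np.float32));q=cv2.minAreaRect(h)
    # line fit per side
    pts=np.argwhere(cv2.morphologyEx((l==i).astype(np.uint8),cv2.MORPH_GRADIENT,np.ones((3,3))))[:,::-1].astype(np.float32)
    cc=np.array(q[0]);a=np.radians(q[2]);d=pts-cc;u=d@[np.cos(a),np.sin(a)];v=d@[-np.sin(a),np.cos(a)]
    out=[]
    for A,B in((u,v),(-u,v),(v,u),(-v,u)):
        sel=(A>q[1][0]/2*.8)&(abs(B)<60)
        x0=cv2.fitLine(pts[sel],cv2.DIST_HUBER,0,.01,.01).ravel();out.append(round(float(-np.degrees(np.arctan2(x0[1],x0[0]))%90),1))
    print(fn,np.round(q[0],0),np.round(np.array(q[1])*.1,1),"rect",round((-q[2])%90,1),"sides",out)
    wm=((hsv[...,1]<70)&(hsv[...,2]>190)&(r<19)&(l!=i)).astype(np.uint8)
    cv2.imwrite("pics/"+fn+"_top.png",cv2.resize(im[200:600,200:600,::-1],None,fx=1.4,fy=1.4))
E
python3 sq.py w3 w4 w12 w13
```

```text
w3 [395. 417.] [19.2 24. ] rect 78.3 sides [78.6, 78.8, 83.4, 77.7]
w4 [399. 398.] [19.  19.3] rect 78.4 sides [78.9, 78.7, 77.1, 78.7]
w12 [399. 397.] [19.  19.1] rect 86.8 sides [86.8, 85.8, 87.8, 86.6]
w13 [399. 396.] [19.1 19.1] rect 87.0 sides [88.0, 86.8, 86.9, 86.6]
```

View pics/w13_top.png

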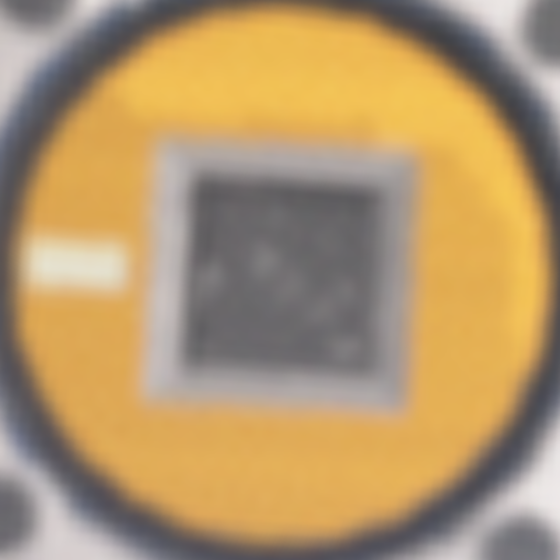

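```bash
python3 - <<'E'
from h import *
an=lambda a,b:np.degrees(np.arctan2(*(b-a)[[1,0]])).round(2)
for fn in("w3","w4","w12","w13"):
    b=load(fn);im=b["img"];hsv=cv2.cvtColor(im,cv2.COLOR_RGB2HSV)
    o={}
    P=lambda x,y:np.array([565.4,111.3,0])
    for nm,m in(("red",((hsv[...,0]<8)|(hsv[...,0]>172))&(hsv[...,1]>150)&(hsv[...,2]>120)),("white",(hsv[...,1]<60)&(hsv[...,2]>130))):
        exp=proj(b,[[524.5,114.7,116]] if nm=="red" else [[562,70.5,116]])[0]
        k,l,s,c=cv2.connectedComponentsWithStats(m.astype(np.uint8))
        j=min(range(1,k),key=lambda j:np.hypot(*(c[j]-exp))+(1e3 if s[j,4]<8 else 0))
        o[nm]=atz(b,c[j],116);print(fn,nm,c[j].round(1),s[j,4],o[nm].round(1))
    # lid blue front edge
    mb=((hsv[...,0]>100)&(hsv[...,0]<125)&(hsv[...,1]>120)).astype(np.uint8)
    L=np.array([proj(b,[[565.4-48+0.08*t*0,111.3+t,116]])[0] for t in np.arange(-110,111,5)])
    E=[]
    for u,v in L:
        u=int(round(u))
        if not 0<=u<512: continue
        col=mb[:,u];y0=int(v)
        ys=[y for y in range(max(1,y0-12),min(383,y0+12)) if col[y-1]==1 and col[y]==0]
        if ys:E.append(atz(b,(u,ys[-1]-.5),116)[:2])
    E=np.array(E,np.float32)
    c=np.array([565.4,111.3,116])
    q="-"
    if len(E)>5:
        f=cv2.fitLine(E,cv2.DIST_HUBER,0,.01,.01).ravel();q=round(float(np.degrees(np.arctan2(f[1],f[0]))%180-90),2)
    print("  red yaw",(an(c,o["red"])%360-180).round(2),"white yaw",(an(c,o["white"])+90).round(2),"edge yaw",q,len(E), "red-white line", )
E
```

```text
w3 red [246. 195.] 45 [524.3 114.5 116. ]
w3 white [286.7 160.2] 75 [562.4  70.8 116. ]
  red yaw -4.51 white yaw -4.3 edge yaw -4.28 45 red-white line
w4 red [201.2 173.8] 45 [524.5 114.9 116. ]
w4 white [239.5 139.4] 74 [562.4  70.6 116. ]
  red yaw -5.07 white yaw -4.26 edge yaw -4.35 43 red-white line
w12 red [213.1 160.5] 50 [524.4 114.8 116. ]
w12 white [249.9 121.6] 79 [562.4  70.8 116. ]
  red yaw -4.87 white yaw -4.18 edge yaw -4.23 43 red-white line
w13 red [252.  167.1] 91 [524.5 114.7 116. ]
w13 white [301.9 117.2] 138 [562.3  70.9 116. ]
  red yaw -4.72 white yaw -4.35 edge yaw -3.96 36 red-white line
```

```bash
python3 -m crank '[{"x":-0.04,"y":0,"z":0,"wx":0,"wy":0,"wz":0,"jaw":0},{"x":-0.075,"y":0.03,"z":0,"wx":0,"wy":0,"wz":0,"jaw":0},{"x":-0.075,"y":0.2,"z":-0.06,"wx":-9.7,"wy":0,"wz":0,"jaw":0},{"x":-0.075,"y":0.2,"z":-0.06,"wx":-9.7,"wy":0,"wz":0,"jaw":0},{"x":-0.075,"y":0.2,"z":-0.06,"wx":-9.7,"wy":0,"wz":0,"jaw":0}]' 45
python3 - <<'E'
from h import *
st();plan((569.7,-256,255),-85)
E
```

```text
clock: 14.25
eef_pos: [523.7, -35.7, 262.8]
tcp_rot: [0.708, 0.033, -0.705, 0.034]
force: [0.6, -0.3, -2.8]
grip_width: 0.169
t 14.25 q [-0.117 -0.224  1.698  0.     1.664  1.36 ] tcp [523.7 -35.7 262.8] F [ 0.6 -0.3 -2.8] M [ 0.05  0.01 -0.03] g 0.169
[[0.0042, 0.0943, -0.9955], [-0.0004, -0.9955, -0.0943], [-1.0, 0.0008, -0.0042]]
plan xyz [ 0.008   0.2236 -0.025 ] w [ 0.41 -0.24 -0.04] rows 5.4 0.1
```

```bash
python3 -m crank '[{"x":0.005,"y":0.223,"z":-0.025,"wx":0.4,"wy":0,"wz":0,"jaw":0},{"x":0.005,"y":0.223,"z":-0.025,"wx":0.4,"wy":0,"wz":0,"jaw":0},{"x":0.005,"y":0.223,"z":-0.025,"wx":0.4,"wy":0,"wz":0,"jaw":0},{"x":0.005,"y":0.223,"z":-0.025,"wx":0.4,"wy":0,"wz":0,"jaw":0},{"x":0.005,"y":0.223,"z":-0.025,"wx":0.4,"wy":0,"wz":0,"jaw":0}]' 45
python3 -m crank '[{"x":0,"y":0.013,"z":0,"wx":0,"wy":0,"wz":0,"jaw":0},{"x":0,"y":0.013,"z":0,"wx":0,"wy":0,"wz":0,"jaw":0}]' 45
python3 - <<'E'
from h import *
st();plan((569.7,-256,158),-85)
E
```

```text
clock: 14.67
eef_pos: [565.1, -240.9, 257.2]
tcp_rot: [0.707, 0.028, -0.706, 0.029]
force: [1.0, 0.5, -1.3]
grip_width: 0.169
clock: 14.83
eef_pos: [566.0, -254.7, 255.9]
tcp_rot: [0.707, 0.028, -0.706, 0.028]
force: [-0.2, 1.1, -1.4]
grip_width: 0.168
t 14.8333 q [-0.464 -0.01   1.513 -0.     1.638  1.028] tcp [ 566.  -254.7  255.9] F [-0.2  1.1 -1.4] M [ 0.05  0.05 -0.  ] g 0.168
[[0.0006, 0.0787, -0.9969], [-0.0007, -0.9969, -0.0787], [-1.0, 0.0008, -0.0006]]
plan xyz [ 0.098   0.0016 -0.0035] w [-0.49 -0.03 -0.04] rows 2.4 0.1
```

```bash
python3 -m crank '[{"x":0.03,"y":0.0016,"z":-0.0035,"wx":-0.5,"wy":0,"wz":0,"jaw":0},{"x":0.06,"y":0.0016,"z":-0.0035,"wx":-0.5,"wy":0,"wz":0,"jaw":0},{"x":0.09,"y":0.0016,"z":-0.0035,"wx":-0.5,"wy":0,"wz":0,"jaw":0},{"x":0.095,"y":0.0016,"z":-0.0035,"wx":-0.5,"wy":0,"wz":0,"jaw":0},{"x":0.095,"y":0.0016,"z":-0.0035,"wx":-0.5,"wy":0,"wz":0,"jaw":0}]' 45
python3 - <<'E'
from h import *
st();plan((569.7,-256,110.5),-85);grab("side","s14")
s=load("s14");f=s["img"][:,:,::-1];cv2.imwrite("pics/s14z.png",cv2.resize(f[90:180,270:370],None,fx=6,fy=6,interpolation=cv2.INTER_CUBIC))
E
```

```text
clock: 15.25
eef_pos: [569.0, -251.6, 159.5]
tcp_rot: [-0.706, -0.033, 0.707, -0.032]
force: [-0.7, -0.2, -1.3]
grip_width: 0.169
t 15.25 q [-0.457  0.025  1.633  0.     1.485  1.022] tcp [ 569.  -251.6  159.5] F [-0.7 -0.2 -1.3] M [ 0.05 -0.02  0.01] g 0.169
[[-0.0016, 0.0916, -0.9958], [0.001, -0.9958, -0.0916], [-1.0, -0.0012, 0.0015]]
plan xyz [ 0.049   0.0045 -0.0003] w [0.26 0.09 0.07] rows 1.2 0.0
```

View pics/s14z.png

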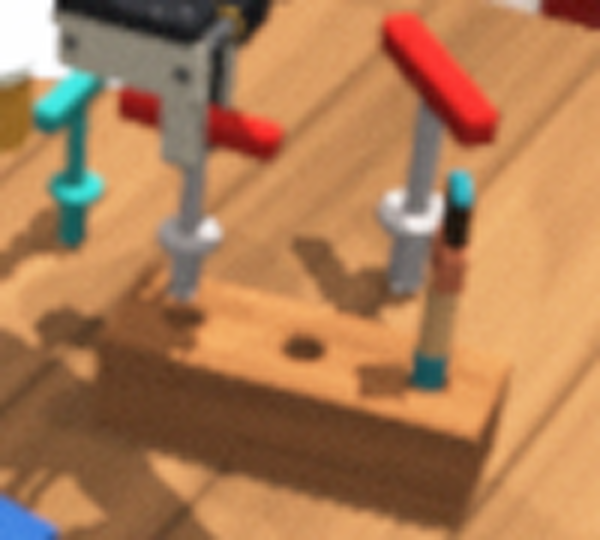

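```bash
python3 -m crank '[{"x":0.005,"y":0.003,"z":0,"wx":0,"wy":0,"wz":0,"jaw":0},{"x":0.005,"y":0.003,"z":0,"wx":0,"wy":0,"wz":0,"jaw":0},{"x":0.005,"y":0.003,"z":0,"wx":0,"wy":0,"wz":0,"jaw":0}]' 45
python3 - <<'E'
from h import *
st();plan((569.7,-256,110.5),-85)
E
```

```text
clock: 15.55
eef_pos: [570.0, -255.6, 156.3]
tcp_rot: [0.707, 0.032, -0.706, 0.033]
force: [-0.1, -0.7, -2.1]
grip_width: 0.169
t 15.55 q [-0.462  0.029  1.634  0.     1.476  1.017] tcp [ 570.  -255.6  156.3] F [-0.1 -0.7 -2.1] M [-0.06  0.   -0.03] g 0.169
[[0.0015, 0.0913, -0.9958], [-0.0007, -0.9958, -0.0913], [-1.0, 0.0008, -0.0014]]
plan xyz [0.0458 0.0003 0.0004] w [ 0.24 -0.08 -0.05] rows 1.1 0.0
```

```bash
python3 -m crank '[{"x":0.008,"y":0,"z":0,"wx":0,"wy":0,"wz":0,"jaw":0},{"x":0.015,"y":0,"z":0,"wx":0,"wy":0,"wz":0,"jaw":0},{"x":0.022,"y":0,"z":0,"wx":0,"wy":0,"wz":0,"jaw":0},{"x":0.028,"y":0,"z":0,"wx":0,"wy":0,"wz":0,"jaw":0}]' 45
python3 - <<'E'
from h import *
st();plan((569.7,-256,110.5),-85)
E
```

```text
clock: 15.88
eef_pos: [569.3, -255.2, 125.7]
tcp_rot: [-0.706, -0.033, 0.707, -0.032]
force: [-0.7, -0.6, -2.4]
grip_width: 0.167
t 15.8833 q [-0.462  0.046  1.667  0.     1.429  1.017] tcp [ 569.3 -255.2  125.7] F [-0.7 -0.6 -2.4] M [-0.   -0.03 -0.02] g 0.167
[[-0.0008, 0.0914, -0.9958], [0.0004, -0.9958, -0.0914], [-1.0, -0.0005, 0.0008]]
plan xyz [ 0.0151  0.0008 -0.0004] w [0.24 0.04 0.03] rows 0.4 0.0
```

```bash
python3 -m crank '[{"x":0.005,"y":0.0004,"z":0,"wx":0,"wy":0,"wz":0,"jaw":0},{"x":0.01,"y":0.0004,"z":0,"wx":0,"wy":0,"wz":0,"jaw":0},{"x":0.014,"y":0.0004,"z":0,"wx":0,"wy":0,"wz":0,"jaw":0},{"x":0.016,"y":0.0004,"z":0,"wx":0,"wy":0,"wz":0,"jaw":0},{"x":0.016,"y":0.0004,"z":0,"wx":0,"wy":0,"wz":0,"jaw":0}]' 45
python3 - <<'E'
from h import *
st()
E
```

```text
clock: 16.3
eef_pos: [569.4, -255.7, 110.4]
tcp_rot: [-0.706, -0.032, 0.707, -0.032]
force: [0.6, 0.9, -2.1]
grip_width: 0.173
t 16.3 q [-0.463  0.056  1.682  0.     1.404  1.016] tcp [ 569.4 -255.7  110.4] F [ 0.6  0.9 -2.1] M [ 0.03 -0.02 -0.03] g 0.173
[[-0.0006, 0.0914, -0.9958], [0.0003, -0.9958, -0.0914], [-1.0, -0.0003, 0.0005]]
```

```bash
python3 -m crank '[{"x":0.001,"y":0,"z":0,"wx":0,"wy":0,"wz":0,"jaw":0},{"x":0.0015,"y":0,"z":0,"wx":0,"wy":0,"wz":0,"jaw":0},{"x":0.0015,"y":0,"z":0,"wx":0,"wy":0,"wz":0,"jaw":0}]' 45
python3 - <<'E'
from h import *
st()
E
```

```text
clock: 16.55
eef_pos: [569.7, -255.8, 109.5]
tcp_rot: [0.706, 0.032, -0.706, 0.032]
force: [0.8, -0.0, -0.8]
grip_width: 0.169
t 16.55 q [-0.463  0.057  1.683  0.     1.401  1.016] tcp [ 569.7 -255.8  109.5] F [ 0.8 -0.  -0.8] M [-0.    0.04  0.01] g 0.169
[[0.0002, 0.0914, -0.9958], [-0.0001, -0.9958, -0.0914], [-1.0, 0.0001, -0.0002]]
```

Weight is coming off the hand; release.

```bash
python3 -m crank '[{"x":0.0005,"y":0,"z":0,"wx":0,"wy":0,"wz":0,"jaw":0},{"x":0.0005,"y":0,"z":0,"wx":0,"wy":0,"wz":0,"jaw":22},{"x":0.0005,"y":0,"z":0,"wx":0,"wy":0,"wz":0,"jaw":40},{"x":0.0005,"y":0,"z":0,"wx":0,"wy":0,"wz":0,"jaw":60},{"x":0.0005,"y":0,"z":0,"wx":0,"wy":0,"wz":0,"jaw":60}]' 45
python3 -m crank '[{"x":0,"y":0,"z":0,"wx":0,"wy":0,"wz":0,"jaw":60},{"x":0,"y":0,"z":0,"wx":0,"wy":0,"wz":0,"jaw":60}]'
python3 - <<'E'
from h import *
st();grab("side","s15")
s=load("s15");f=s["img"][:,:,::-1];cv2.imwrite("pics/s15z.png",cv2.resize(f[90:180,270:370],None,fx=6,fy=6,interpolation=cv2.INTER_CUBIC))
E
```

```text
clock: 16.97
eef_pos: [569.6, -255.8, 109.0]
tcp_rot: [0.706, 0.032, -0.706, 0.032]
force: [0.2, -0.3, -0.3]
grip_width: 0.385
clock: 17.13
eef_pos: [569.6, -255.8, 108.9]
tcp_rot: [0.706, 0.032, -0.706, 0.032]
force: [0.0, -0.5, -0.6]
grip_width: 0.531
t 17.1333 q [-0.463  0.057  1.684 -0.     1.401  1.016] tcp [ 569.6 -255.8  108.9] F [ 0.  -0.5 -0.6] M [-0.04  0.01 -0.05] g 0.531
[[0.0001, 0.0914, -0.9958], [-0.0, -0.9958, -0.0914], [-1.0, 0.0, -0.0001]]
```

View pics/s15z.png

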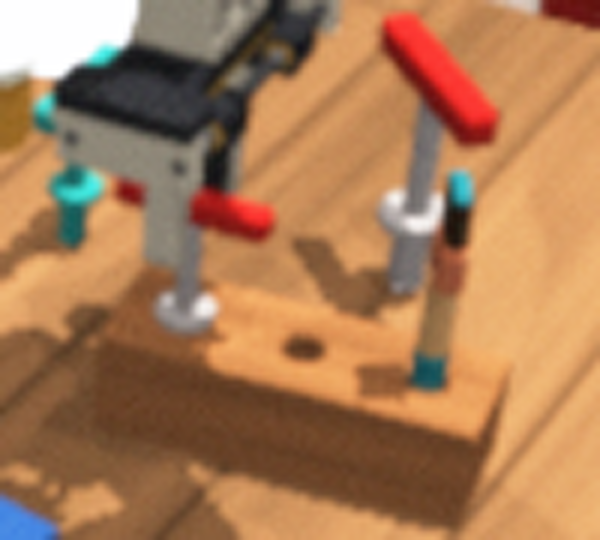

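```bash
python3 -m crank '[{"x":-0.02,"y":0,"z":0,"wx":0,"wy":0,"wz":0,"jaw":60},{"x":-0.05,"y":0,"z":0,"wx":0,"wy":0,"wz":0,"jaw":60},{"x":-0.09,"y":0,"z":0,"wx":0,"wy":0,"wz":0,"jaw":60},{"x":-0.13,"y":0,"z":0,"wx":0,"wy":0,"wz":0,"jaw":60},{"x":-0.15,"y":0,"z":0.04,"wx":0,"wy":0,"wz":0,"jaw":60}]'
python3 -m crank '[{"x":0,"y":0,"z":0.05,"wx":0,"wy":0,"wz":0,"jaw":60},{"x":0,"y":0,"z":0.05,"wx":0,"wy":0,"wz":0,"jaw":60},{"x":0,"y":0,"z":0.05,"wx":0,"wy":0,"wz":0,"jaw":60}]'
python3 - <<'E'
from h import *
st();grab("wrist","w16");grab("side","s16")
plan((495,110,240),-94.5)
E
```

```text
clock: 17.6
eef_pos: [535.6, -259.0, 261.8]
tcp_rot: [0.708, 0.032, -0.705, 0.034]
force: [0.3, -0.8, 1.8]
grip_width: 0.599
clock: 17.85
eef_pos: [481.1, -264.1, 258.6]
tcp_rot: [0.707, 0.031, -0.706, 0.032]
force: [1.1, 0.1, -0.3]
grip_width: 0.602
t 17.85 q [-0.548 -0.169  1.657 -0.     1.652  0.932] tcp [ 481.1 -264.1  258.6] F [ 1.1  0.1 -0.3] M [ 0.08 -0.01 -0.06] g 0.602
[[0.0016, 0.0899, -0.9959], [-0.0011, -0.9959, -0.0899], [-1.0, 0.0013, -0.0015]]
plan xyz [ 0.0175 -0.3711 -0.046 ] w [ 9.71 -0.02 -0.  ] rows 9.0 1.4
```

View pics/w16.png

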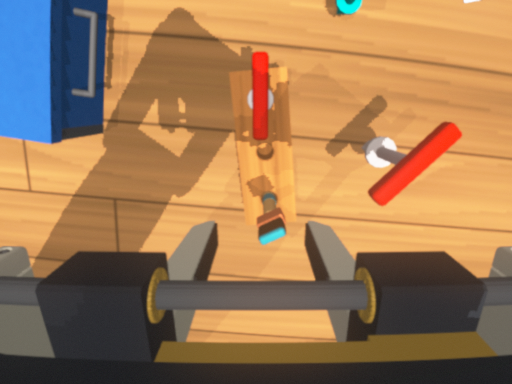

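View pics/s16.png

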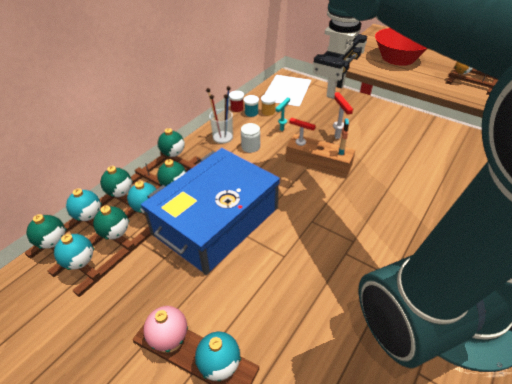

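```bash
python3 -m crank '[{"x":0,"y":-0.3,"z":-0.05,"wx":-30,"wy":0,"wz":0,"jaw":60},{"x":0,"y":-0.3,"z":-0.05,"wx":-30,"wy":0,"wz":0,"jaw":60},{"x":0,"y":-0.3,"z":-0.05,"wx":-30,"wy":0,"wz":0,"jaw":60},{"x":0,"y":-0.3,"z":-0.05,"wx":-30,"wy":0,"wz":0,"jaw":60},{"x":0,"y":-0.3,"z":-0.05,"wx":-30,"wy":0,"wz":0,"jaw":60}]'
python3 - <<'E'
from h import *
plan((563,32,185),-5)
E
```

```text
clock: 18.37
eef_pos: [498.6, -53.6, 256.9]
tcp_rot: [-0.673, -0.217, 0.673, -0.217]
force: [1.0, -0.7, -0.1]
grip_width: 0.602
plan xyz [ 0.0719 -0.0319 -0.1023] w [-49.28   0.01   0.05] rows 3.1 6.9
```

```bash
python3 -m crank '[{"x":0.072,"y":-0.032,"z":-0.102,"wx":-49,"wy":0,"wz":0,"jaw":60},{"x":0.072,"y":-0.032,"z":-0.102,"wx":-49,"wy":0,"wz":0,"jaw":60},{"x":0.072,"y":-0.032,"z":-0.102,"wx":-49,"wy":0,"wz":0,"jaw":60},{"x":0.072,"y":-0.032,"z":-0.102,"wx":-49,"wy":0,"wz":0,"jaw":60},{"x":0.072,"y":-0.032,"z":-0.102,"wx":-49,"wy":0,"wz":0,"jaw":60}]'
python3 -m crank '[{"x":0,"y":0,"z":0,"wx":-13,"wy":0,"wz":0,"jaw":60},{"x":0,"y":0,"z":0,"wx":-13,"wy":0,"wz":0,"jaw":60},{"x":0,"y":0,"z":0,"wx":-13,"wy":0,"wz":0,"jaw":60}]'
python3 - <<'E'
from h import *
st();grab("wrist","w17")
E
python3 sq.py w17
```

```text
clock: 18.78
eef_pos: [563.5, 31.7, 182.0]
tcp_rot: [-0.572, -0.415, 0.575, -0.412]
force: [0.5, -0.1, 0.6]
grip_width: 0.603
clock: 19.03
eef_pos: [563.5, 29.9, 184.5]
tcp_rot: [-0.523, -0.475, 0.524, -0.475]
force: [0.2, 0.6, 0.5]
grip_width: 0.601
t 19.0333 q [ 0.008 -0.114  1.727  0.     1.53   0.105] tcp [563.5  29.9 184.5] F [0.2 0.6 0.5] M [-0.09 -0.09 -0.02] g 0.601
[[-0.0016, 0.9952, -0.0975], [0.0002, -0.0975, -0.9952], [-1.0, -0.0016, -0.0]]
w17 [382. 395.] [24.  20.2] rect 86.9 sides [87.5, 85.8, 87.0, 87.5]
```

View pics/w17.png

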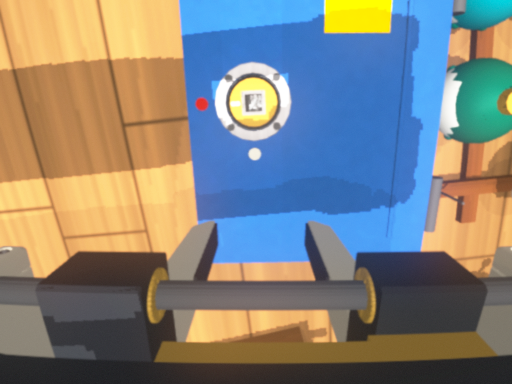

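View pics/w17_top.png

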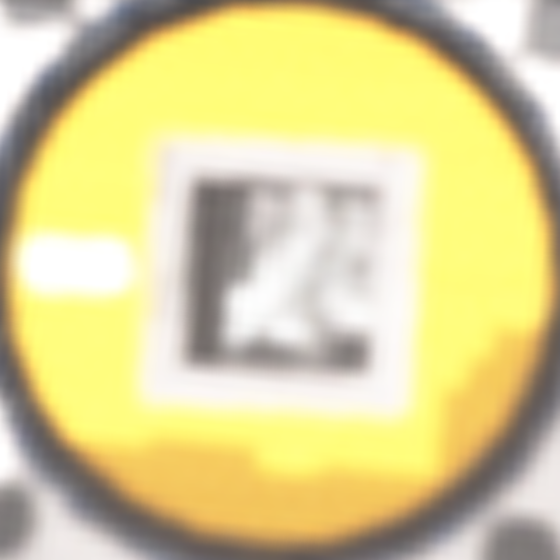

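```bash
python3 - <<'E'
from h import *
grab("side","s18");st()
d=np.abs(load("s18")["img"].astype(int)-load("side0")["img"]).max(2)
for n,(a,b,c,e) in dict(tin=(120,150,238,262),baubles=(300,384,135,255),brush=(118,150,338,352)).items(): print(n,(d[a:b,c:e]>60).mean().round(3))
print(ctrl.hand_in())
E
```

```text
t 19.1333 q [ 0.007 -0.115  1.727  0.     1.53   0.114] tcp [563.3  29.6 184.8] F [ 0.5 -0.1  0.6] M [-0.05 -0.03  0.01] g 0.6
[[-0.0011, 0.9943, -0.1067], [0.0001, -0.1067, -0.9943], [-1.0, -0.0011, 0.0]]
tin 0.871
baubles 0.0
brush 0.0
the job is handed in; nothing more can be done
None
```

The chest is shut and locked, the key is back in the tool block, and I handed the job in at about 19 s. One check, the lock angle, came out slightly short of the stop.

**What I did**
- I pushed the lid shut. It stopped with the fingertips at 116 mm and a force of 33 N.
- I pushed the smaller red T-key down until it touched the bottom of the socket. I then turned it clockwise past its play in the square, to about 0.45 N m.
- I turned the key back to the middle of its play, lifted it out and hung it in the same end hole it came from.

**Last checks**
- **Key:** the side and wrist pictures show it upright, with its collar on the block and the hand clear of it.
- **Lock:** the white mark points to the red dot, but three pictures put the rotor 1 to 1.7 degrees short of the full quarter turn. That is about the size of my measuring error. The torque also stayed flat instead of rising sharply, so I inferred that it reached the stop and did not see it clearly.
- **Baubles and brush:** unchanged between the first and last side pictures.
- **Tin:** my final comparison flagged a change in its area. I took this to be the gripper blocking the view and did not check it in the last picture. In the side picture about 1.3 s earlier, with the tin in clear view, it appeared to be standing where it started.

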